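Unpin and open the clamp on the laser marking fixture

ROBOT

A 7-joint arm with a two-finger parallel gripper is mounted at the origin on the work surface. World frame = base frame: x ahead of the robot, y to its left, z up, the work surface at z = 0. Lengths are in mm, angles in rad, forces in N, time in s.
With the tool pointing down it reaches from about 400 to 750 mm from the base axis. Payload 19.5 kg.
Tool frame: the origin (TCP) lies midway between the tips of the shut fingers; the grasp point (between the pads) lies 19 mm behind it; z points along the fingers, y is the direction in which the jaws open and shut (so a half turn about z gives the same grasp; the last joint's range is limited). The gripper opens to 85 mm and grips with 20 to 120 N. Pads are 22 mm wide; open, the fingers measure 114 mm over their backs; the gripper's body (76 mm by 85 mm) begins 54 mm behind the grasp point. The pads swing forward as they close: fully open they stand 13 mm farther back than shut.
Start: joints at [-1.232, 0.707, -0.028, 1.485, 0.022, 0.951, -0.075], TCP at [213.692, 533.789, 231.268] pointing down, gripper open.
Joint ranges: [-2.71, 2.71], [-0.32, 2.16], [-1.57, 1.52], [0, 2.45], [-1.46, 4.6], [0, 2.02], [-2.83, 2.83]. Speed limits (rad/s): [1.89, 1.89, 2.57, 2.57, 3.01, 3.01, 3.01].

INTERFACE

Orientations are given as a unit quaternion [x, y, z, w].
In Python, from cell import manip gives the robot as it stands.
- The arm moves only by the tool carry_out, never from a script. Its argument "steps" is a list of rows, each a list of 3 entries, a list of its own where there are three numbers: the shift along the world's x, y, z in cm, then the turn, a rotation vector about the world's x, y, z in rad, then the opening, from 0 (shut) to 1 (fully open). A call has 1 to 5 rows; each row shifts and turns the pose as measured when the row begins; what a row does not reach is not made up. A row lasts 1/8 s, in which the tool goes at most 62.5 mm and 10.7 degrees, less where a joint would pass 70% of its speed; a pose out of reach is approached as far as the arm can. A call with a gripper value outside its range is refused whole. The fingers move at their own pace and stop on an object; "squeeze" is the grip in N (left out, the last holds). Time passes only in rows, so rows that do not move let the fingers close. It gives the time, the measured TCP pose, the force and the opening at its end, in the units of the state.
- manip.get_state(): the state, without advancing time (a new reading comes with each control period).
- manip.camera(name): name is "side" or "top" or "wrist"; returns a dict with "color" (400x640x3 uint8, red, green, blue), "fx", "fy", "cx", "cy" (pixels), "D" ([k1, k2, p1, p2, k3] as OpenCV has them; the pictures are not rectified), "R" (3x3) and "t" (3): a world point X has camera coordinates R X + t. Camera axes: x right, y down, z forward; pixel columns grow to the right and rows downward; lengths in mm; the calibration is good to about 2 mm. A picture is of the moment at which its call begins. There is no depth.
- manip.close_job(): hands the job in, once; it reports no verdict.
The state is a dict: "t": time; "q": joint angles; "qd": joint speeds; "tau": joint torques, N m; "tool_pos": TCP position; "ee_rot": TCP orientation; "ft_force": force on the tool from outside, world axes, zero at the start; "wrist_torque": the same for the moment, N m; "opening": opening from 0.0 (shut) to 1.0 (fully open).
Only numpy, scipy, OpenCV 4.12 (cv2) and the standard library are available. Lean on these libraries where they do the work, as an engineer would, in place of code of your own. Each camera call takes 0.05 s, during which the arm holds its last target.

TASK

Free the marked part on the sloping fixture: pull the two spring hairpin clips sideways out of the clamp's posts and lay both in the open grey tray, setting them down inside rather than dropping them in from above. Then pull the clamp bar up its posts by its black knob to the stop and leave it there; do not shift the tools and things lying around.

Things in the scene. Friction and masses are not known exactly. Their poses are not given: they have to be found in the camera images.
- fixture: aluminium fixture, fixed; origin: centre of its 180 x 190 mm base's underside; own +x to its high side, z up. Its 150 (up the slope) x 170 mm plate slopes 30 degrees, rising towards +x; the plate faces up and to -x. Two steel posts, 16 mm thick, 48 mm long, stand square to it, 52 mm to +y and -y of its middle, cross-drilled along y 36 mm above the plate
- plate_mid (a point): middle of the sloping plate's face (80 mm above the table), under the work; the clamped work, 75 x 70 x 18 mm, lies on it
- light_mid (a point): middle of the black line light, a bar 22 mm thick and 212 mm long along the fixture's y, fixed above the plate's upper edge: it leaves room for a tool held square to the plate, hardly for a vertical one
- clip_a: spring hairpin clip of 4.4 mm steel wire, 35 g, through the post on the fixture's +y side. Origin: centre of its round closed loop (28 mm outside, clear of all else on both sides). Own +x: from the post out past the loop, the way it pulls out; the post's axis is 32 mm to -x. Own z: square to the clip's plane, along the post, away from the plate. A sprung bow leg on its +y side hugs the post.
- clip_b: spring hairpin clip of 4.4 mm steel wire, 35 g, through the post on the fixture's -y side. Origin: centre of its round closed loop (28 mm outside, clear of all else on both sides). Own +x: from the post out past the loop, the way it pulls out; the post's axis is 32 mm to -x. Own z: square to the clip's plane, along the post, away from the plate. A sprung bow leg on its +y side hugs the post.
- clip_a_tip (a point): end of the straight leg of clip_a, centre of the wire, 51 mm to -x of the loop's centre and in line with it. The bow leg holds the clip with about 4 to 8 N, felt within the first 15 mm of pull; the tip is clear of the post after 30 mm
- clip_b_tip (a point): end of the straight leg of clip_b, centre of the wire, 51 mm to -x of the loop's centre and in line with it. The bow leg holds the clip with about 4 to 8 N, felt within the first 15 mm of pull; the tip is clear of the post after 30 mm
- bar (a joint): height of the clamp bar in m, square to the sloping plate: 0 closed, 0.025 at the upper stop. The steel bar (28 x 130 x 12 mm, about 250 g) slides on both posts, its top 30 mm above the plate when closed. It takes about 5 N plus its weight and stays where it is left; a clip still in its post blocks it after 3 to 5 mm
- knob_top (a point): centre of the top of the bar's black round knob (24 mm diameter, 28 mm tall, its axis square to the plate); the bar's top is 28 mm below this point. Own z points along the axis, away from the plate: the way the bar is pulled
- tray: open grey plastic tray, fixed, 135 (own x) x 180 (own y) x 30 mm high, walls and floor 4 to 5 mm thick; origin: centre of its underside
- supply: black box-shaped power supply, 110 x 140 x 60 mm, 1.5 kg, a bystander; origin: centre of its underside
- driver: screwdriver lying along its own x, about 200 mm long, a bystander
- goggles: clear safety glasses, 135 mm wide and 95 mm deep (own +x), 43 mm high, a bystander; origin under the lenses
- blanks: stack of four metal plates, 85 x 58 x 24 mm, a bystander; origin: centre of its underside
Mind the look-alikes: they are no part of the job. What is shaped like the clip_b but blue or pink is not meant.

How it is judged:
By the outcome, as a careful person would: the job done as asked, in the order asked, and still so for the second after the job is handed in, with the robot touching nothing.
It also fails if it takes over 72 s, if anything falls off the work surface, if the arm or the gripper's body presses on something with over 40 N, if the wrist force passes 120 N, or if a joint passes its speed limit or range.

## Working session

There is one attempt and no reset: what is moved stays moved. The work goes in short steps, Python scripts to look and compute and a tool call to move; the robot and the scene stay as the last step left them, time stands still between calls to the robot, and variables do not carry over. Pictures are saved under pics/ and viewed, and the job is handed in when it is done.

Besides the shell and the picture viewer there is one more tool, called after "Request:" by a JSON object that holds its "fn" and its "kwargs". carry_out: Moves the arm, as the interface text tells. Its arguments: {"type":"object","properties":{"steps":{"type":"array"},"squeeze":{"type":"number"}},"required":["steps"]}

```bash
ls; mkdir -p pics
python3 - <<'E'
from cell import manip
import cv2,json,numpy as np
s=manip.get_state();print({k:np.round(v,3).tolist() for k,v in s.items()})
for n in ["side","top","wrist"]:
    c=manip.camera(n)
    cv2.imwrite(f"pics/{n}0.png",c["color"][:,:,::-1])
    print(n,{k:np.round(c[k],4).tolist() for k in c if k!="color"})
E
```

```text
pics
{'t': 0.0, 'q': [-1.232, 0.707, -0.028, 1.485, 0.022, 0.951, -0.075], 'qd': [0.001, 0.0, -0.0, -0.001, 0.0, 0.001, 0.0], 'tau': [0.0, -88.322, 1.235, -23.616, 0.017, 0.007, 0.0], 'tool_pos': [213.615, 533.551, 230.841], 'ee_rot': [0.189, 0.982, -0.001, -0.0], 'ft_force': [0.207, 0.397, -0.412], 'wrist_torque': [0.03, -0.019, 0.005], 'opening': 0.998}
side {'fx': 486.9789, 'fy': 486.9789, 'cx': 315.1652, 'cy': 210.8653, 'D': [-0.0849, 0.0, 0.0, 0.0, 0.0], 'R': [[0.9873, -0.1586, 0.0114], [-0.0897, -0.6149, -0.7835], [0.1313, 0.7725, -0.6213]], 't': [-551.4232, 163.0961, 1080.1172]}
top {'fx': 409.1236, 'fy': 409.1236, 'cx': 319.0396, 'cy': 196.0304, 'D': [-0.0216, 0.0, 0.0, 0.0, 0.0], 'R': [[0.0213, -0.9994, -0.0257], [-0.9923, -0.018, -0.1226], [0.122, 0.0281, -0.9921]], 't': [0.6748, 577.0641, 869.3273]}
wrist {'fx': 337.0899, 'fy': 337.0899, 'cx': 325.692, 'cy': 196.6256, 'D': [-0.0073, 0.0, 0.0, 0.0, 0.0], 'R': [[0.3706, 0.9288, -0.0012], [0.8879, -0.3539, 0.294], [0.2727, -0.1101, -0.9558]], 't': [-574.5877, -37.8855, 379.8745]}
```

View pics/side0.png

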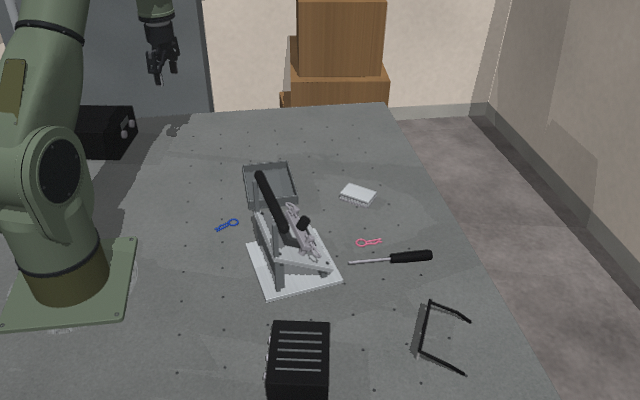

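View pics/top0.png

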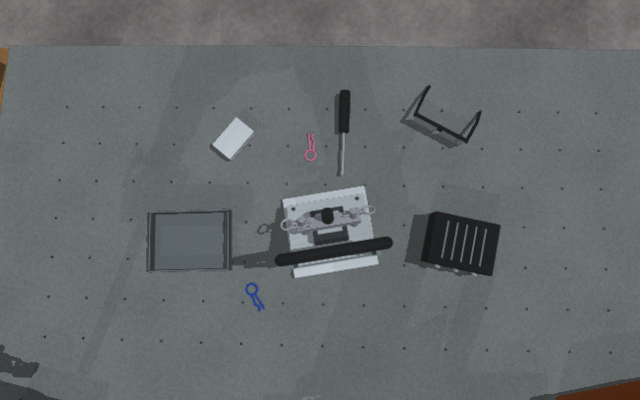

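View pics/wrist0.png

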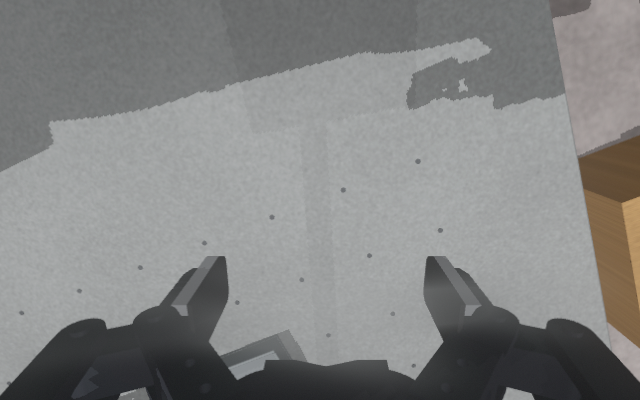

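Run:
```python
import cv2
a=cv2.imread("pics/top0.png")[180:285,250:405];cv2.imwrite("pics/topc.png",cv2.resize(a,None,fx=5,fy=5,interpolation=cv2.INTER_CUBIC))
a=cv2.imread("pics/side0.png")[155:305,230:360];cv2.imwrite("pics/sidec.png",cv2.resize(a,None,fx=4,fy=4,interpolation=cv2.INTER_CUBIC))
```

```text
(no output)
```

View pics/topc.png

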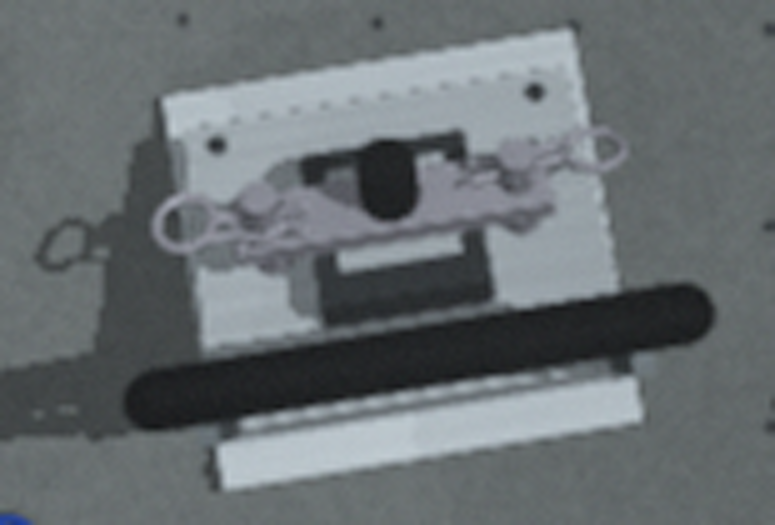

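View pics/sidec.png

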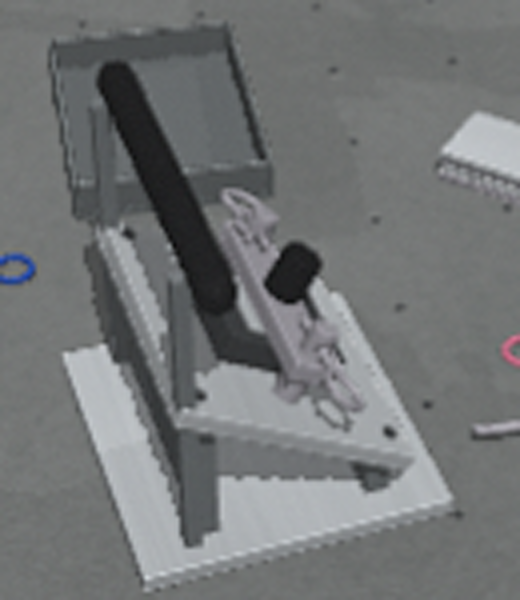

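```bash
cat > h.py <<'E'
import numpy as np,cv2
from cell import manip
from scipy.spatial.transform import Rotation as Ro
def ray(c,uv):
    K=np.array([[c["fx"],0,c["cx"]],[0,c["fy"],c["cy"]],[0,0,1]])
    p=cv2.undistortPoints(np.array([[uv]],float),K,np.array(c["D"],float)).ravel()
    R=np.array(c["R"]);t=np.array(c["t"])
    d=R.T@np.array([p[0],p[1],1]);return -R.T@t,d/np.linalg.norm(d)
def onz(c,uv,z):
    o,d=ray(c,uv);return o+d*(z-o[2])/d[2]
def proj(c,X):
    K=np.array([[c["fx"],0,c["cx"]],[0,c["fy"],c["cy"]],[0,0,1]])
    return cv2.projectPoints(np.array(X,float).reshape(-1,3),cv2.Rodrigues(np.array(c["R"]))[0],np.array(c["t"],float),K,np.array(c["D"],float))[0].reshape(-1,2)
def tri(rs):
    A=np.zeros((3,3));b=np.zeros(3)
    for o,d in rs:
        P=np.eye(3)-np.outer(d,d);A+=P;b+=P@o
    X=np.linalg.solve(A,b)
    return X,[np.linalg.norm(np.cross(X-o,d)) for o,d in rs]
E
python3 - <<'E'
from h import *
T=manip.camera("top");S=manip.camera("side")
np.set_printoptions(precision=1,suppress=True)
a=onz(T,(370.6,209.6),111.2);b=onz(T,(286.4,224.4),111.2)
print("a",a,"b",b,np.linalg.norm(a-b),"mid",(a+b)/2)
print("knob",onz(T,(327.5,212),130.2))
print("tri b",tri([ray(T,(286.4,224.4)),ray(S,(291.8,206.8))]))
print("tri a",tri([ray(T,(370.6,209.6)),ray(S,(312.5,257))]))
g=np.array(T["color"])
# tray corners
for p in [(149,212),(231,209),(231,269),(149,271)]: print(onz(T,p,30))
print('base', [onz(T,(250+x/5,180+y/5),8) for x,y in [(163,95),(575,30),(643,422),(220,490)]])
y=(a-b)/np.linalg.norm(a-b); print('yaw of fixture y',np.arctan2(y[1],y[0]))
E
```

```text
a [542.  -94.4 111.2] b [508.9  74.4 111.2] 171.98942255382124 mid [525.5 -10.  111.2]
knob [533.9  -8.  130.2]
tri b (array([511.6,  75.2, 102.5]), [np.float64(2.2674801388909955), np.float64(2.2674801388910977)])
tri a (array([539.8, -95.4,  98.8]), [np.float64(3.350364416140558), np.float64(3.350364416140537)])
[534.5 393.6  30. ]
[544.9 208.1  30. ]
[412.9 201.9  30. ]
[404.  384.3  30. ]
base [array([572. ,  95.9,   8. ]), array([605.3, -91.5,   8. ]), array([ 429.3, -123.1,    8. ]), array([395.2,  64.8,   8. ])]
yaw of fixture y -1.377155108549104
```

```bash
cat >> h.py <<'E'
YAW=-2.964
def frame(yaw=YAW):
    xf=np.array([np.cos(yaw),np.sin(yaw),0]);yf=np.array([-xf[1],xf[0],0]);z=np.array([0,0,1.])
    c,s_=np.cos(np.pi/6),.5
    n=c*z-s_*xf; s=c*xf+s_*z
    return s,yf,n
def toolR(yaw=YAW):
    s,yf,n=frame(yaw); y=-s; zz=-n
    return np.column_stack([np.cross(y,zz),y,zz])
def go(p,Rt=None):
    s=manip.get_state();R0=Ro.from_quat(s["ee_rot"])
    d=np.array(p)-s["tool_pos"]
    print("t",round(float(s["t"]),2),"at",np.round(s["tool_pos"],1),"shift cm",np.round(d/10,2),"len",round(float(np.linalg.norm(d)),1),"op",round(float(s["opening"]),3),"F",np.round(s["ft_force"],1))
    if Rt is not None:
        r=(Ro.from_matrix(Rt)*R0.inv()).as_rotvec();print("rot",np.round(r,4),"deg",round(float(np.degrees(np.linalg.norm(r))),1))
E
python3 - <<'E'
from h import *
W=manip.camera("wrist");s=manip.get_state();R0=Ro.from_quat(s["ee_rot"]).as_matrix()
Rc=np.array(W["R"]);o=-Rc.T@W["t"];print("cam in tool",np.round(R0.T@(o-s["tool_pos"]),1),"\n",np.round(R0.T@Rc.T,3))
s_,yf,n=frame();pm=np.array([507.8,-13.2,80]);print(s_,yf,n)
go(pm+190*n,toolR())
print(np.round(toolR(),3))
E
```

```text
cam in tool [ 7.610e+01  1.000e-01 -1.426e+02] 
 [[ 0.001 -0.956 -0.294]
 [ 1.     0.001 -0.   ]
 [ 0.    -0.294  0.956]]
[-0.85240441 -0.15299257  0.5       ] [ 0.1766606  -0.98427183  0.        ] [0.49213591 0.0883303  0.8660254 ]
t 0.3 at [213.6 533.7 231.1] shift cm [ 38.77 -53.01   1.34] len 656.9 op 1.002 F [ 0.5 -0.8 -0.4]
rot [-0.3448  0.423  -0.9884] deg 64.7
[[-0.177  0.852 -0.492]
 [ 0.984  0.153 -0.088]
 [ 0.    -0.5   -0.866]]
```

Request:
{"fn": "carry_out", "kwargs": {"steps": [[[2.77, -3.79, 0.5], [-0.0246, 0.0302, -0.0706], 1], [[2.77, -3.79, 0.5], [-0.0246, 0.0302, -0.0706], 1], [[2.77, -3.79, 0.5], [-0.0246, 0.0302, -0.0706], 1], [[2.77, -3.79, 0.5], [-0.0246, 0.0302, -0.0706], 1], [[2.77, -3.79, 0.5], [-0.0246, 0.0302, -0.0706], 1]]}}

```text
t: 0.92
tool_pos: [352.6, 340.5, 256.4]
ee_rot: [0.359, 0.928, -0.076, -0.065]
ft_force: [0.6, 0.9, 0.9]
opening: 0.997
```

Request:
{"fn": "carry_out", "kwargs": {"steps": [[[2.77, -3.79, 0], [-0.0246, 0.0302, -0.0706], 1], [[2.77, -3.79, 0], [-0.0246, 0.0302, -0.0706], 1], [[2.77, -3.79, 0], [-0.0246, 0.0302, -0.0706], 1], [[2.77, -3.79, 0], [-0.0246, 0.0302, -0.0706], 1], [[2.77, -3.79, 0], [-0.0246, 0.0302, -0.0706], 1]]}}

```text
t: 1.55
tool_pos: [495.0, 144.6, 257.1]
ee_rot: [0.518, 0.833, -0.148, -0.127]
ft_force: [0.3, 0.2, -0.2]
opening: 1.0
```

Run:
```python
from h import *
s_,yf,n=frame();pm=np.array([507.8,-13.2,80]);
go(pm+190*n,toolR())
```

```text
t 1.55 at [495.  144.6 257.1] shift cm [ 10.63 -14.1   -1.26] len 177.1 op 1.0 F [ 0.3  0.2 -0.2]
rot [-0.0971  0.1117 -0.2655] deg 17.4
```

Request:
{"fn": "carry_out", "kwargs": {"steps": [[[2.7, -3.5, -0.3], [-0.0246, 0.0282, -0.067], 0.6], [[2.7, -3.5, -0.3], [-0.0246, 0.0282, -0.067], 0.6], [[2.7, -3.5, -0.3], [-0.0246, 0.0282, -0.067], 0.6], [[2.5, -3.5, -0.3], [-0.0246, 0.0282, -0.067], 0.6], [[0, 0, 0], [0, 0, 0], 0.6]]}}

```text
t: 2.17
tool_pos: [603.2, -1.0, 243.1]
ee_rot: [0.624, 0.737, -0.201, -0.168]
ft_force: [0.1, 0.8, -0.3]
opening: 0.602
```

Run:
```python
from h import *
s_,yf,n=frame();pm=np.array([507.8,-13.2,80]);
c=manip.camera("wrist");cv2.imwrite("pics/w1.png",c["color"][:,:,::-1])
import pickle;pickle.dump(c,open("w1.pkl","wb"))
go(pm+190*n,toolR())
```

```text
t 2.23 at [6.027e+02 6.000e-01 2.439e+02] shift cm [-0.14  0.29  0.07] len 3.3 op 0.599 F [-0.3  0.4  0. ]
rot [ 0.0029 -0.0039  0.0089] deg 0.6
```

View pics/w1.png

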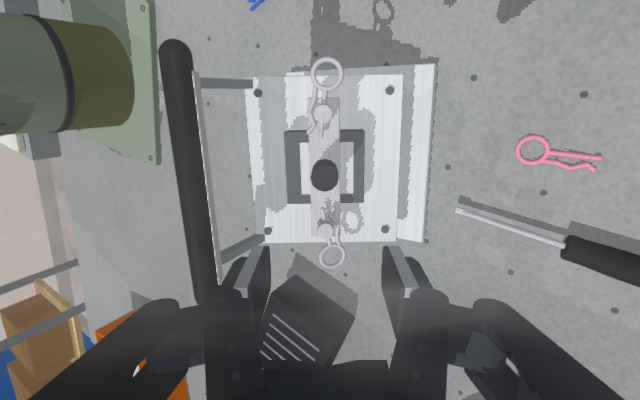

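Run:
```python
import cv2
a=cv2.imread("pics/w1.png")
b=cv2.resize(a[45:145,275:375],None,fx=4,fy=4,interpolation=cv2.INTER_CUBIC)
c=cv2.resize(a[185:285,275:375],None,fx=4,fy=4,interpolation=cv2.INTER_CUBIC)
cv2.imwrite("pics/w1c.png",cv2.hconcat([b,c]))
```

```text
(no output)
```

View pics/w1c.png

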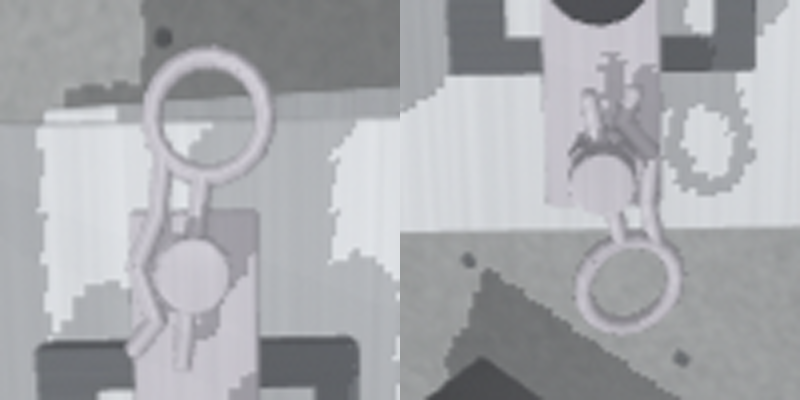

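Run:
```python
from h import *
import pickle
np.set_printoptions(precision=1,suppress=True)
W=pickle.load(open("w1.pkl","rb"));T=manip.camera("top");S=manip.camera("side")
pick={"b":[(286.4,224.4),(291.8,206.8),(327,73.75)],"a":[(370.6,209.6),(312.5,257),(332,255.75)]}
s_,yf,n=frame();pm=np.array([507.8,-13.2,80])
def onpl(c,uv,h):
    o,d=ray(c,uv);return o+d*(((pm+h*n-o)@n)/(d@n))
def loc(X): return np.array([(X-pm)@s_,(X-pm)@yf,(X-pm)@n])
for k,p in pick.items():
    X,r=tri([ray(T,p[0]),ray(S,p[1]),ray(W,p[2])]);X2,r2=tri([ray(T,p[0]),ray(W,p[2])])
    print(k,X,np.array(r),loc(X),"TW",X2,r2[0],loc(X2),"Wplane",loc(onpl(W,p[2],36)),onpl(W,p[2],36),"Tpl",loc(onpl(T,p[0],36)))
print("knob W",loc(onpl(W,(324,175),58)),"T",loc(onpl(T,(327.5,212),58)))
print("tipb",loc(onpl(W,(320.5,136.3),36)),"tipa",loc(onpl(W,(322.5,210),36)))
print("posts W b,a",loc(onpl(W,(275+193/4,45+275/4),48)),loc(onpl(W,(275+203/4,185+183/4),48)))
# base corners in wrist
```

```text
b [510.8  74.5 104.6] [1.6 3.2 1.8] [ -3.6 -85.8  30.5] TW [509.2  75.  105.4] 0.030031217328734195 [ -2.  -86.5  30.5] Wplane [ -2.  -86.2  36. ] [512.   75.1 110.2] Tpl [  1.7 -85.9  36. ]
a [539.7 -95.1  98.4] [3.5 3.2 0.4] [-5.5 86.2 24.4] TW [541.8 -94.3 100.8] 1.6258391182981091 [-6.1 85.8 27.6] Wplane [-5.3 79.9 36. ] [544.2 -87.9 108.5] Tpl [-1.6 86.1 36. ]
knob W [ 1.2 -5.7 58. ] T [ 2.9 -0.6 58. ]
tipb [  4.1 -35.   36. ] tipa [ 3.3 32.9 36. ]
posts W b,a [  1.3 -54.7  48. ] [ 0.3 48.7 48. ]
```

Request:
{"fn": "carry_out", "kwargs": {"steps": [[[-1.5, 2.7, -1.7], [0, 0, 0], 0.6], [[-1.5, 2.7, -1.7], [0, 0, 0], 0.6], [[-1.4, 2.7, -1.6], [0.003, -0.004, 0.009], 0.6], [[0, 0, 0], [0, 0, 0], 0.6]]}}

```text
t: 2.82
tool_pos: [554.6, 90.3, 196.8]
ee_rot: [0.616, 0.745, -0.196, -0.165]
ft_force: [-0.4, 0.1, 0.8]
opening: 0.596
```

Run:
```python
from h import *
c=manip.camera("wrist");cv2.imwrite("pics/w2.png",c["color"][:,:,::-1])
import pickle;pickle.dump(c,open("w2.pkl","wb"))
go([558.7,83.8,192.6],toolR())
```

```text
t 2.88 at [555.3  88.9 197.3] shift cm [ 0.34 -0.51 -0.47] len 7.8 op 0.598 F [-0.2 -0.8  1.3]
rot [-0.0036  0.006  -0.0084] deg 0.6
```

View pics/w2.png

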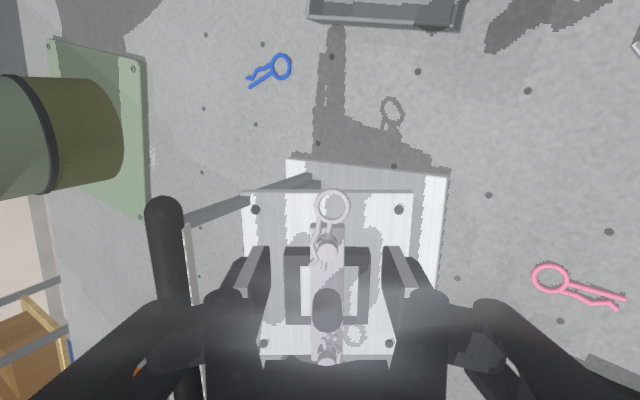

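Run:
```python
import cv2
a=cv2.imread("pics/w2.png")
cv2.imwrite("pics/w2c.png",cv2.resize(a[170:310,230:420],None,fx=4,fy=4,interpolation=cv2.INTER_CUBIC))
from h import *
c=manip.camera("wrist");s=manip.get_state();print(proj(c,[s["tool_pos"]]))
```

```text
[[327.745211   264.06759054]]
```

View pics/w2c.png

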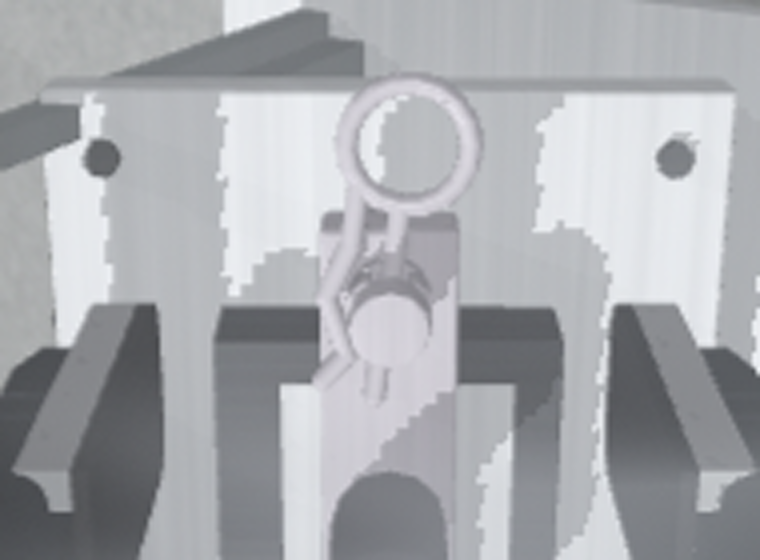

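Run:
```python
from h import *
import pickle
np.set_printoptions(precision=1,suppress=True)
W=pickle.load(open("w1.pkl","rb"));V=pickle.load(open("w2.pkl","rb"))
s_,yf,n=frame();pm=np.array([507.8,-13.2,80])
def loc(X): return np.array([(X-pm)@s_,(X-pm)@yf,(X-pm)@n])
def l(c,o=275,p=45):return (o+c[0]/4,p+c[1]/4)
for k,p,q in [("loop",(208,115),(411,144)),("post",(193,275),(390,330)),("tip",(182,365),(375,400)),("hole up?",(275,0),(411,144))]:
    if k[:2]=='ho':continue
    X,r=tri([ray(W,l(p)),ray(V,l(q,230,170))]);print(k,X,r[0],loc(X))
X,r=tri([ray(W,(324,175)),ray(V,(327,297))]);print("knob",X,r,loc(X))
```

```text
loop [510.2  75.1 106.4] 0.28513140659859565 [ -2.3 -86.5  31.8]
post [520.   44.5 121. ] 0.08815543072945271 [  1.2 -54.7  46.6]
tip [517.2  24.4 115.4] 0.13131025277357714 [  3.9 -35.4  38.6]
knob [515.7 -16.   94.8] [np.float64(0.602017807622012), np.float64(0.6020178076220954)] [ 1.1  4.1 16.5]
```

Request:
{"fn": "carry_out", "kwargs": {"steps": [[[-1.1, -0.4, -2.3], [-0.0036, 0.006, -0.0084], 0.6], [[-1.1, -0.4, -2.3], [0, 0, 0], 0.6], [[-1.1, -0.4, -2.3], [0, 0, 0], 0.6], [[0, 0, 0], [0, 0, 0], 0.6]]}}

```text
t: 3.42
tool_pos: [523.4, 73.3, 129.2]
ee_rot: [0.622, 0.74, -0.197, -0.164]
ft_force: [0.8, 0.6, -0.2]
opening: 0.601
```

Run:
```python
from h import *
c=manip.camera("wrist");cv2.imwrite("pics/w3.png",c["color"][:,:,::-1])
import pickle;pickle.dump(c,open("w3.pkl","wb"))
go([504.3,74,96],toolR())
```

```text
t 3.48 at [524.3  73.5 130. ] shift cm [-2.    0.05 -3.4 ] len 39.4 op 0.6 F [ 0.  -0.9  1. ]
rot [0.0011 0.007  0.0032] deg 0.4
```

View pics/w3.png

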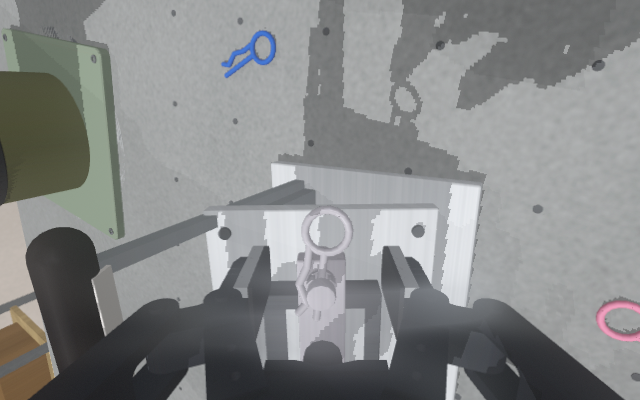

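Request:
{"fn": "carry_out", "kwargs": {"steps": [[[-1.0, 0.1, -1.7], [0, 0, 0], 0.6], [[-1.0, 0.0, -1.7], [0, 0, 0], 0.6], [[0, 0, 0], [0, 0, 0], 0.6]]}}

```text
t: 3.85
tool_pos: [507.1, 74.4, 98.6]
ee_rot: [0.622, 0.741, -0.194, -0.161]
ft_force: [-0.4, 0.5, 0.2]
opening: 0.602
```

Run:
```python
from h import *
c=manip.camera("wrist");cv2.imwrite("pics/w4.png",c["color"][:,:,::-1])
go([504.3,74,96],toolR())
```

```text
t 3.9 at [507.7  74.4  99.2] shift cm [-0.34 -0.04 -0.32] len 4.7 op 0.601 F [ 0.8 -0.2  0.6]
rot [0.0001 0.0145 0.0036] deg 0.9
```

View pics/w4.png

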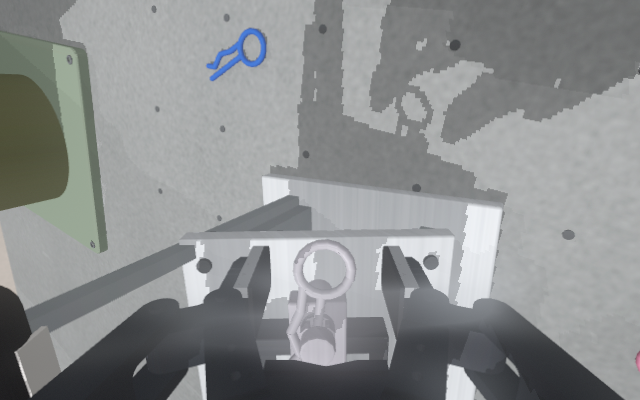

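Request:
{"fn": "carry_out", "kwargs": {"steps": [[[-0.25, -0.04, -0.35], [0, 0.01, 0], 0.6], [[0, 0, 0], [0, 0, 0], 0.45], [[0, 0, 0], [0, 0, 0], 0.2], [[0, 0, 0], [0, 0, 0], 0.15]], "squeeze": 60}}

```text
t: 4.4
tool_pos: [506.9, 73.9, 97.3]
ee_rot: [0.622, 0.74, -0.196, -0.164]
ft_force: [-0.0, 0.2, 0.8]
opening: 0.3
```

Run:
```python
from h import *
c=manip.camera("wrist");cv2.imwrite("pics/w5.png",c["color"][:,:,::-1])
go([504.3,74,96],toolR())
```

```text
t 4.45 at [506.9  73.9  97.3] shift cm [-0.26  0.01 -0.13] len 2.9 op 0.297 F [-1.1 -0.3  1.9]
rot [-0.0003  0.0069  0.0038] deg 0.5
```

View pics/w5.png

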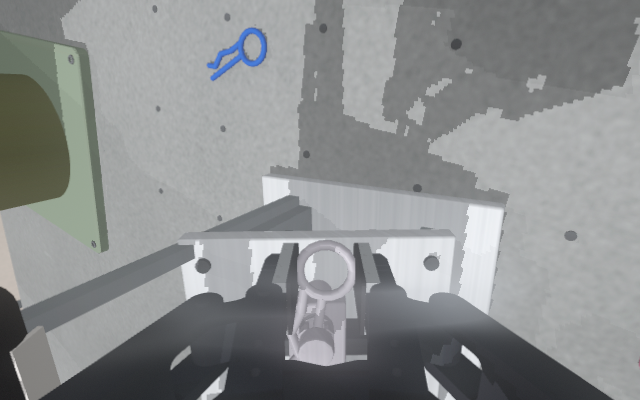

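Request:
{"fn": "carry_out", "kwargs": {"steps": [[[0, 0, 0], [0, 0, 0], 0.15], [[-0.1, 0.5, 0], [0, 0, 0], 0.15], [[-0.12, 0.7, 0], [0, 0, 0], 0.15]], "squeeze": 80}}

```text
t: 4.82
tool_pos: [505.0, 85.5, 97.3]
ee_rot: [0.622, 0.74, -0.196, -0.163]
ft_force: [4.5, -5.3, -1.7]
opening: 0.286
```

Request:
{"fn": "carry_out", "kwargs": {"steps": [[[-0.18, 1.0, 0.1], [0, 0, 0], 0.15], [[-0.18, 1.0, 0.1], [0, 0, 0], 0.15], [[-0.18, 1.0, 0.1], [0, 0, 0], 0.15], [[0, 0, 0], [0, 0, 0], 0.15]]}}

```text
t: 5.32
tool_pos: [499.5, 118.5, 100.1]
ee_rot: [0.622, 0.741, -0.196, -0.163]
ft_force: [-0.1, -0.3, 0.0]
opening: 0.291
```

Run:
```python
from h import *
c=manip.camera("wrist");cv2.imwrite("pics/w6.png",c["color"][:,:,::-1])
go([504.3,74,96],toolR())
```

```text
t 5.38 at [499.6 117.9 100.1] shift cm [ 0.47 -4.39 -0.41] len 44.3 op 0.287 F [-0.8  0.7 -0.6]
rot [0.001  0.0091 0.0031] deg 0.6
```

View pics/w6.png

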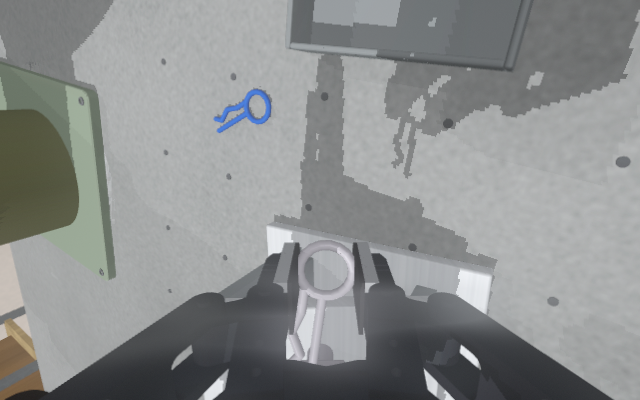

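```bash
cat >> h.py <<'E'
def downR(a=0.053):
    y=np.array([np.cos(a),np.sin(a),0]);z=np.array([0,0,-1.]);return np.column_stack([np.cross(y,z),y,z])
E
python3 -c "
from h import *
go([485,355,90],downR())"
```

```text
t 5.38 at [499.6 117.9 100.1] shift cm [-1.46 23.71 -1.01] len 237.8 op 0.287 F [-0.8  0.7 -0.6]
rot [ 0.061  -0.5115 -0.1181] deg 30.3
```

Request:
{"fn": "carry_out", "kwargs": {"steps": [[[-0.2, 2.0, 1.0], [0.0076, -0.064, -0.0148], 0.15], [[-0.2, 3.0, 0.5], [0.0076, -0.064, -0.0148], 0.15], [[-0.2, 3.0, 0], [0.0076, -0.064, -0.0148], 0.15], [[-0.2, 3.0, 0], [0.0076, -0.064, -0.0148], 0.15], [[-0.2, 3.0, 0], [0.0076, -0.064, -0.0148], 0.15]]}}

```text
t: 6.0
tool_pos: [490.4, 257.6, 115.3]
ee_rot: [0.672, 0.734, -0.071, -0.059]
ft_force: [-0.1, 0.4, -0.7]
opening: 0.286
```

Request:
{"fn": "carry_out", "kwargs": {"steps": [[[-0.2, 3.0, 0], [0.0076, -0.064, -0.0148], 0.15], [[-0.2, 3.0, -0.5], [0.0076, -0.064, -0.0148], 0.15], [[-0.1, 2.8, -1.0], [0.0076, -0.064, -0.0148], 0.15], [[0, 0, 0], [0, 0, 0], 0.15]]}}

```text
t: 6.5
tool_pos: [484.5, 349.3, 100.5]
ee_rot: [0.692, 0.722, 0.007, 0.005]
ft_force: [-0.0, -0.7, -0.2]
opening: 0.29
```

Run:
```python
from h import *
for k in ["wrist","side","top"]:
    c=manip.camera(k);cv2.imwrite(f"pics/{k}7.png",c["color"][:,:,::-1])
go([485,355,90],downR())
s=cv2.imread("pics/side7.png")[110:260,200:350];t=cv2.imread("pics/top7.png")[180:330,120:270]
cv2.imwrite("pics/7.png",cv2.resize(cv2.hconcat([s,t]),(800,400)))
```

```text
t 6.65 at [486.6 346.6 101.3] shift cm [-0.16  0.84 -1.13] len 14.2 op 0.285 F [ 0.4 -1.1 -0.4]
rot [-0.0033  0.0168  0.0136] deg 1.3
```

View pics/wrist7.png

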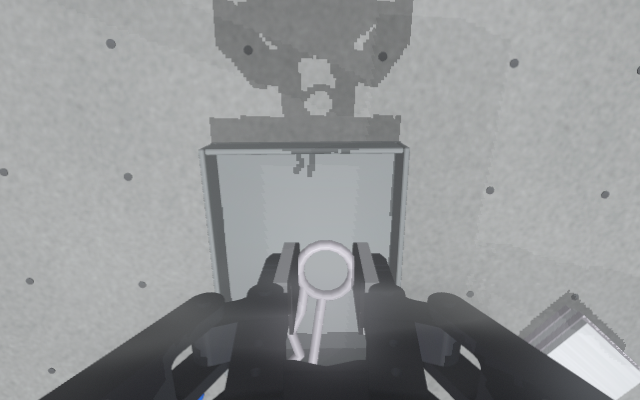

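View pics/7.png

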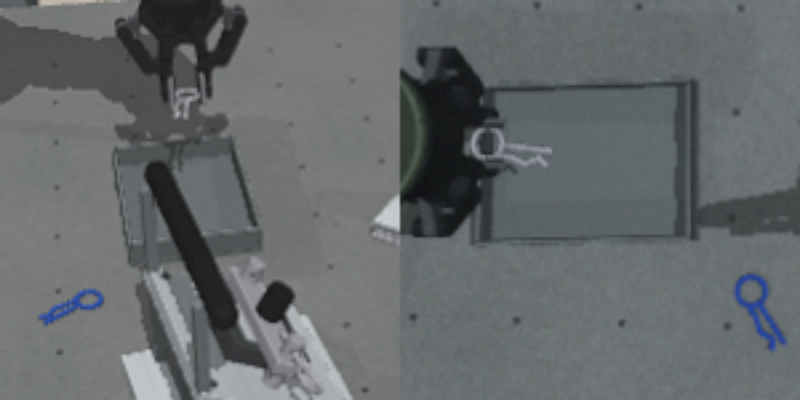

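Run:
```python
from h import *
c=manip.camera("wrist")
for p in [(205,147),(405,147),(400,225)]: print(onz(c,p,30))
print(onz(c,(325,270),110))
go([485,350,30],downR())
```

```text
[408.84159004 386.49945223  30.        ]
[535.72173317 391.30975441  30.        ]
[538.13026117 337.93085062  30.        ]
[485.24240014 346.61478342 110.        ]
t 6.7 at [486.7 346.5 101.3] shift cm [-0.17  0.35 -7.13] len 71.4 op 0.291 F [ 0.1 -0.  -0.4]
rot [-0.0034  0.0169  0.0141] deg 1.3
```

Request:
{"fn": "carry_out", "kwargs": {"steps": [[[-0.4, 0.2, -2.5], [-0.003, 0.017, 0.014], 0.15], [[-0.2, 0.1, -2.7], [0, 0, 0], 0.15], [[0, 0, -2.3], [0, 0, 0], 0.15], [[0, 0, -0.5], [0, 0, 0], 0.15], [[0, 0, 0], [0, 0, 0], 0.15]]}}

```text
t: 7.32
tool_pos: [483.9, 345.6, 21.1]
ee_rot: [0.69, 0.724, 0.0, -0.0]
ft_force: [0.3, -0.4, -0.1]
opening: 0.284
```

Request:
{"fn": "carry_out", "kwargs": {"steps": [[[0, 0, -0.5], [0, 0, 0], 0.15], [[0, 0, -0.4], [0, 0, 0], 0.15], [[0, 0, -0.2], [0, 0, 0], 0.15], [[0, 0, 0], [0, 0, 0], 0.15]]}}

```text
t: 7.82
tool_pos: [484.8, 345.9, 11.2]
ee_rot: [0.69, 0.724, 0.002, 0.0]
ft_force: [-0.4, 0.0, 0.0]
opening: 0.289
```

Run:
```python
from h import *
c=manip.camera("wrist");cv2.imwrite(f"pics/w8.png",c["color"][:,:,::-1])
go([485,350,10],downR())
```

```text
t 7.88 at [484.9 345.9  11.3] shift cm [ 0.01  0.41 -0.13] len 4.3 op 0.288 F [ 0.8  0.  -0.1]
rot [-0.0022  0.0026  0.0059] deg 0.4
```

View pics/w8.png

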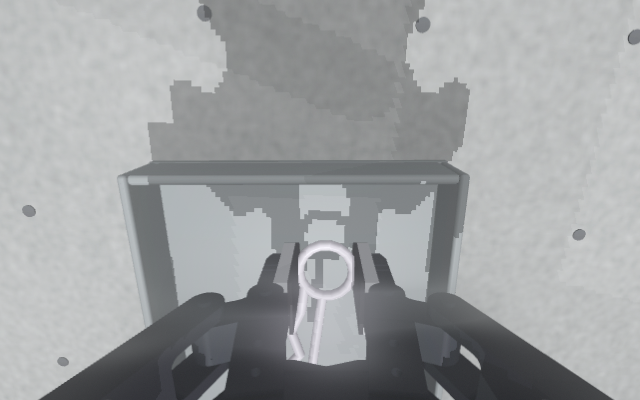

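Still above the floor; lower in small steps until contact.

Request:
{"fn": "carry_out", "kwargs": {"steps": [[[0, 0, -0.25], [0, 0, 0], 0.15], [[0, 0, -0.2], [0, 0, 0], 0.15], [[0, 0, 0], [0, 0, 0], 0.15]]}}

```text
t: 8.25
tool_pos: [484.9, 346.0, 6.6]
ee_rot: [0.69, 0.724, 0.002, 0.0]
ft_force: [0.3, -0.3, 0.3]
opening: 0.291
```

Request:
{"fn": "carry_out", "kwargs": {"steps": [[[0, 0, -0.2], [0, 0, 0], 0.15], [[0, 0, 0], [0, 0, 0], 0.15]]}}

```text
t: 8.5
tool_pos: [484.9, 346.0, 4.5]
ee_rot: [0.69, 0.724, 0.002, 0.0]
ft_force: [0.2, 0.2, 0.5]
opening: 0.286
```

Request:
{"fn": "carry_out", "kwargs": {"steps": [[[0, 0, -0.15], [0, 0, 0], 0.15], [[0, 0, 0], [0, 0, 0], 0.15]]}}

```text
t: 8.75
tool_pos: [485.1, 346.2, 4.5]
ee_rot: [0.69, 0.724, 0.002, 0.0]
ft_force: [0.2, -0.0, -0.5]
opening: 0.283
```

Request:
{"fn": "carry_out", "kwargs": {"steps": [[[0, 0, -0.2], [0, 0, 0], 0.15], [[0, 0, 0], [0, 0, 0], 0.15]]}}

```text
t: 9.0
tool_pos: [485.3, 346.3, 4.5]
ee_rot: [0.69, 0.724, 0.003, 0.0]
ft_force: [-0.4, 0.8, -1.0]
opening: 0.284
```

Run:
```python
from h import *
c=manip.camera("side");cv2.imwrite(f"pics/s9.png",cv2.resize(c["color"][110:260,200:350,::-1],None,fx=4,fy=4,interpolation=2))
s=manip.get_state();print(s["ft_force"],s["wrist_torque"],s["tau"],s["tool_pos"],s["q"])
```

```text
[0.22487251 0.49072913 0.30384973] [ 0.05289899  0.01251023 -0.01463022] [-7.80318305e-02 -1.00195799e+02  7.21992552e+00 -1.32881775e+01
  9.05706460e-03  9.96546191e-02  6.55845899e-03] [485.40750696 346.35048755   4.3488891 ] [-0.76752525  1.07346444  0.19544256  1.58378741 -0.35578656  0.51397352
 -0.31435892]
```

View pics/s9.png

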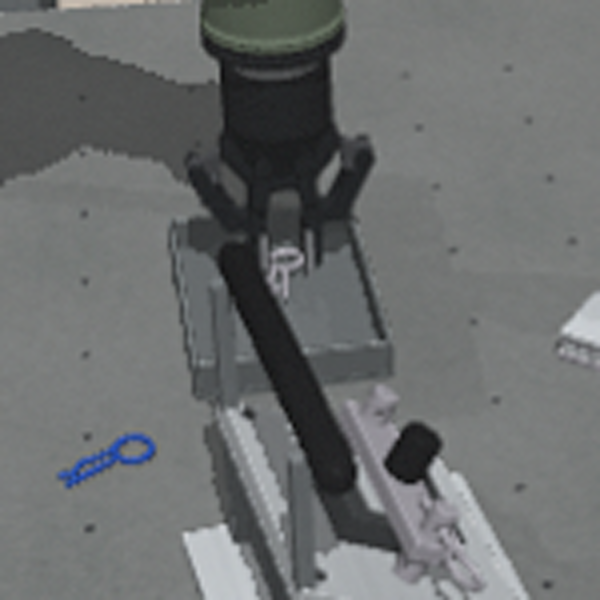

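Request:
{"fn": "carry_out", "kwargs": {"steps": [[[0, 0, -0.4], [0, 0, 0], 0.15]]}}

```text
t: 9.18
tool_pos: [485.7, 346.4, 3.6]
ee_rot: [0.69, 0.723, 0.003, -0.0]
ft_force: [-29.1, -17.7, 127.7]
opening: 0.288
```

Request:
{"fn": "carry_out", "kwargs": {"steps": [[[0, 0, 0.25], [0, 0, 0], 0.15]]}}

```text
t: 9.3
tool_pos: [485.8, 346.6, 6.9]
ee_rot: [0.69, 0.723, 0.004, -0.0]
ft_force: [-0.2, 0.2, -1.0]
opening: 0.286
```

Run:
```python
from h import *
go([485,346,6.5],downR())
c=manip.camera("wrist");cv2.imwrite(f"pics/w9.png",c["color"][:,:,::-1])
```

```text
t 9.3 at [485.8 346.6   6.9] shift cm [-0.08 -0.06 -0.04] len 1.0 op 0.286 F [-0.2  0.2 -1. ]
rot [-0.0057  0.0048  0.0062] deg 0.6
```

View pics/w9.png

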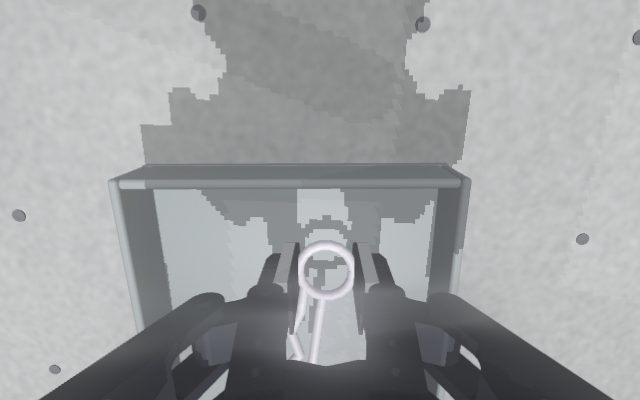

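Request:
{"fn": "carry_out", "kwargs": {"steps": [[[0, 0, -0.05], [0, 0, 0], 0.34], [[0, 0, 0], [0, 0, 0], 0.4], [[0, 0, 0], [0, 0, 0], 0.45], [[0, 0, 0], [0, 0, 0], 0.45]], "squeeze": 40}}

```text
t: 9.85
tool_pos: [485.8, 346.5, 5.4]
ee_rot: [0.69, 0.723, 0.003, -0.0]
ft_force: [-0.2, -0.3, -0.7]
opening: 0.448
```

Run:
```python
from h import *
go([485,346,6.5],downR())
c=manip.camera("wrist");cv2.imwrite(f"pics/w10.png",c["color"][:,:,::-1])
```

```text
t 9.85 at [485.8 346.5   5.4] shift cm [-0.08 -0.05  0.11] len 1.4 op 0.448 F [-0.2 -0.3 -0.7]
rot [-0.0051  0.0046  0.0061] deg 0.5
```

View pics/w10.png

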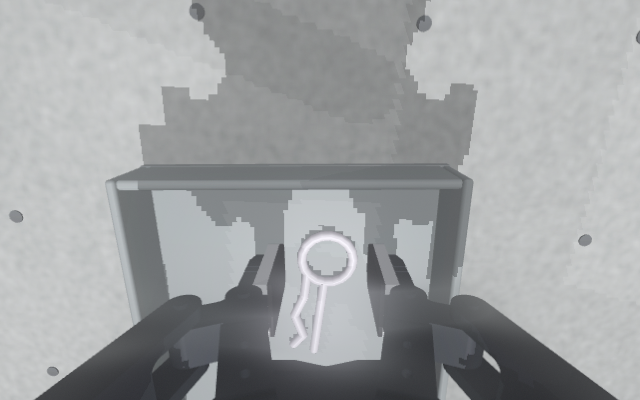

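Request:
{"fn": "carry_out", "kwargs": {"steps": [[[0, 0, 2.5], [0, 0, 0], 0.45], [[0, 0, 5], [0, 0, 0], 0.55], [[0, 0, 5], [0, 0, 0], 0.6], [[0, 0, 5], [0, 0, 0], 0.6], [[1, -4, 3], [0, 0, 0], 0.6]]}}

```text
t: 10.52
tool_pos: [493.4, 307.0, 213.9]
ee_rot: [0.689, 0.725, 0.001, -0.001]
ft_force: [1.0, -1.1, -0.4]
opening: 0.596
```

Run:
```python
from h import *
go([598,-84,215],toolR())
```

```text
t 10.53 at [493.4 307.  213.9] shift cm [ 10.46 -39.1    0.11] len 404.7 op 0.596 F [ 1.  -1.1 -0.4]
rot [-0.0629  0.5212  0.125 ] deg 30.9
```

Request:
{"fn": "carry_out", "kwargs": {"steps": [[[1.05, -3.9, 1], [-0.0063, 0.052, 0.0125], 0.6], [[1.05, -3.9, 1], [-0.0063, 0.052, 0.0125], 0.6], [[1.05, -3.9, 0.5], [-0.0063, 0.052, 0.0125], 0.6], [[1.05, -3.9, 0], [-0.0063, 0.052, 0.0125], 0.6], [[1.05, -3.9, 0], [-0.0063, 0.052, 0.0125], 0.6]]}}

```text
t: 11.15
tool_pos: [546.9, 106.6, 243.2]
ee_rot: [0.659, 0.741, -0.099, -0.086]
ft_force: [0.2, -0.1, 0.7]
opening: 0.599
```

Request:
{"fn": "carry_out", "kwargs": {"steps": [[[1.05, -3.9, 0], [-0.0063, 0.052, 0.0125], 0.6], [[1.05, -3.9, 0], [-0.0063, 0.052, 0.0125], 0.6], [[1.05, -3.9, -0.5], [-0.0063, 0.052, 0.0125], 0.6], [[1.05, -3.9, -1], [-0.0063, 0.052, 0.0125], 0.6], [[1.05, -3.9, -1], [-0.0063, 0.052, 0.0125], 0.6]]}}

```text
t: 11.78
tool_pos: [600.5, -95.0, 218.5]
ee_rot: [0.617, 0.742, -0.2, -0.171]
ft_force: [0.7, 0.9, 0.9]
opening: 0.599
```

Request:
{"fn": "carry_out", "kwargs": {"steps": [[[0, 0, 0], [0, 0, 0], 0.6]]}}

```text
t: 11.9
tool_pos: [600.1, -97.9, 216.0]
ee_rot: [0.618, 0.74, -0.202, -0.172]
ft_force: [0.2, 0.0, 0.4]
opening: 0.599
```

Run:
```python
from h import *
go([591,-85.5,187.4],toolR())
c=manip.camera("wrist");cv2.imwrite(f"pics/w11.png",c["color"][:,:,::-1])
import pickle;pickle.dump(c,open("w11.pkl","wb"))
c=manip.camera("top");cv2.imwrite(f"pics/t11.png",c["color"][:,:,::-1])
```

```text
t 11.9 at [600.1 -97.9 216. ] shift cm [-0.91  1.24 -2.86] len 32.5 op 0.599 F [0.2 0.  0.4]
rot [-0.0031 -0.0142 -0.0006] deg 0.8
```

View pics/w11.png

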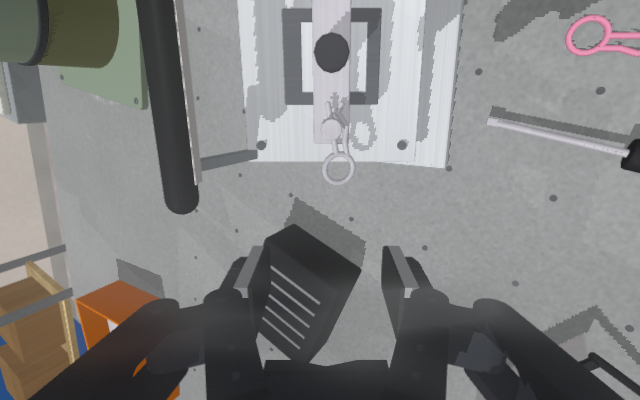

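Run:
```python
import cv2
a=cv2.imread("pics/w11.png")
cv2.imwrite("pics/w11c.png",cv2.resize(a[90:210,280:400],None,fx=5,fy=5,interpolation=cv2.INTER_CUBIC))
```

```text
(no output)
```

View pics/w11c.png

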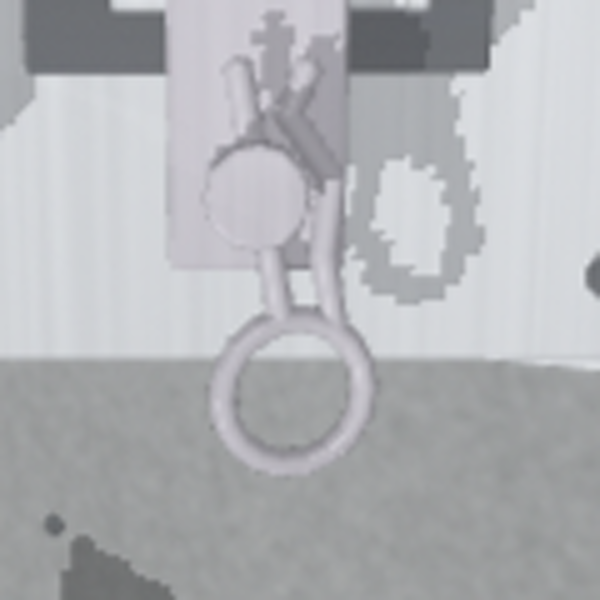

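Run:
```python
from h import *
import pickle
np.set_printoptions(precision=1,suppress=True)
W=pickle.load(open("w1.pkl","rb"));V=pickle.load(open("w11.pkl","rb"))
s_,yf,n=frame();pm=np.array([507.8,-13.2,80])
def loc(X): return np.array([(X-pm)@s_,(X-pm)@yf,(X-pm)@n])
for k,p,q in [("loop",(332,255.75),(338.8,168)),("post",(275+203/4,185+183/4),(331.4,129.4)),("tip",(322.3,208.5),(327.4,103)),("knob",(324,175),(331.5,53))]:
    X,r=tri([ray(W,p),ray(V,q)]);print(k,X,r[0],loc(X))
X,_=tri([ray(W,(332,255.75)),ray(V,(338.8,168))])
go(X+30*n,toolR())
go(X-7*n,toolR())
```

```text
loop [543.6 -88.9 106.8] 0.14455900217722012 [-5.5 80.9 34.1]
post [538.9 -57.8 120.4] 0.11662021833353073 [ 0.5 49.4 46.3]
tip [528.8 -40.7 114.4] 0.16434569507434088 [ 3.6 30.8 37.7]
knob [529.   -6.5 120.6] 0.16810291387372941 [ 1.2 -2.8 46.2]
t 12.0 at [600.4 -95.1 218. ] shift cm [-4.2  0.9 -8.5] len 95.5 op 0.596 F [ 0.6  0.9 -0.3]
rot [-0. -0. -0.] deg 0.7
t 12.0 at [600.4 -95.1 218. ] shift cm [ -6.    0.6 -11.7] len 132.0 op 0.596 F [ 0.6  0.9 -0.3]
rot [-0. -0. -0.] deg 0.7
```

Request:
{"fn": "carry_out", "kwargs": {"steps": [[[-1.05, 0.2, -2.1], [-0.003, -0.012, 0], 0.6], [[-1.05, 0.2, -2.1], [0, 0, 0], 0.6], [[-1.05, 0.2, -2.1], [0, 0, 0], 0.6], [[-1.05, 0.2, -2.1], [0, 0, 0], 0.6], [[0, 0, 0], [0, 0, 0], 0.6]]}}

```text
t: 12.62
tool_pos: [557.7, -80.9, 136.0]
ee_rot: [0.617, 0.745, -0.195, -0.162]
ft_force: [0.5, 0.1, 0.2]
opening: 0.598
```

Run:
```python
from h import *
c=manip.camera("wrist");cv2.imwrite("pics/w12.png",c["color"][:,:,::-1])
import pickle;pickle.dump(c,open("w12.pkl","wb"))
s_,yf,n=frame();X=np.array([543.6,-88.9,106.8])
go(X-6*n,toolR())
```

```text
t 12.68 at [558.5 -81.1 136.8] shift cm [-1.78 -0.83 -3.52] len 40.3 op 0.597 F [-0.2  1.2  1.6]
rot [-0.0032  0.0122 -0.0095] deg 0.9
```

View pics/w12.png

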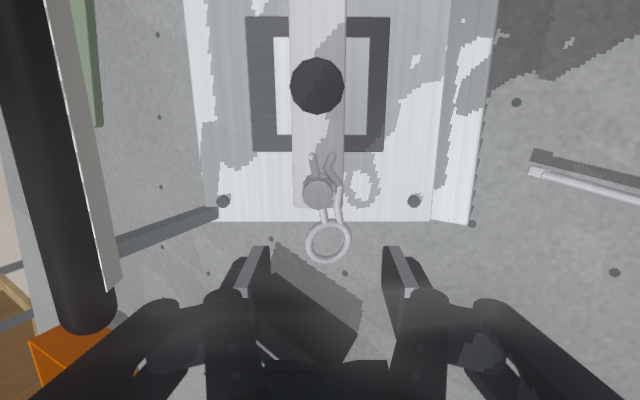

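Run:
```python
from h import *
import pickle
np.set_printoptions(precision=1,suppress=True)
L=lambda f:pickle.load(open(f,"rb"))
X,r=tri([ray(L("w1.pkl"),(332,255.75)),ray(L("w11.pkl"),(338.8,168)),ray(L("w12.pkl"),(328,242))]);print(X,r)
s_,yf,n=frame()
go(X-5.5*n,toolR())
K,r=tri([ray(L("w1.pkl"),(324,175)),ray(L("w11.pkl"),(331.5,53)),ray(L("w12.pkl"),(317,86))]);print("knob",K,r)
```

```text
[543.5 -89.  106.8] [np.float64(0.042993130604645456), np.float64(0.24629135050201303), np.float64(0.2033901833853584)]
t 12.68 at [558.5 -81.1 136.8] shift cm [-1.8 -0.8 -3.5] len 39.8 op 0.597 F [-0.2  1.2  1.6]
rot [-0.  0. -0.] deg 0.9
knob [529.1  -6.4 120.7] [np.float64(0.20035875173032155), np.float64(0.17212418933040632), np.float64(0.15033965841223226)]
```

Request:
{"fn": "carry_out", "kwargs": {"steps": [[[-0.6, -0.6, -1.1], [-0.003, 0.012, -0.009], 0.6], [[-0.7, -0.2, -1.3], [0, 0, 0], 0.6], [[-0.5, 0, -1.0], [0, 0, 0], 0.6], [[0, 0, 0], [0, 0, 0], 0.6]]}}

```text
t: 13.18
tool_pos: [540.8, -90.1, 102.8]
ee_rot: [0.62, 0.741, -0.198, -0.165]
ft_force: [0.4, -0.4, 0.1]
opening: 0.6
```

Run:
```python
from h import *
c=manip.camera("wrist");cv2.imwrite("pics/w13.png",c["color"][:,:,::-1])
s_,yf,n=frame();X=np.array([543.5,-89,106.8])
go(X-5.5*n,toolR())
```

```text
t 13.22 at [541.1 -90.1 103.2] shift cm [-0.03  0.06 -0.11] len 1.4 op 0.6 F [-0.1 -0.3 -0.8]
rot [0.001  0.0028 0.0006] deg 0.2
```

View pics/w13.png

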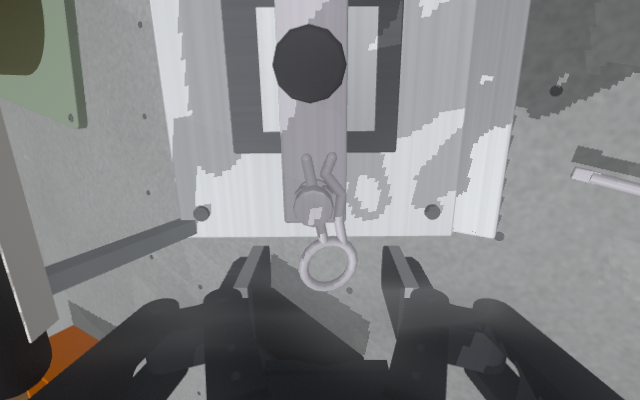

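Request:
{"fn": "carry_out", "kwargs": {"steps": [[[-0.12, 0.06, -0.22], [0, 0.003, 0], 0.6], [[0, 0, 0], [0, 0, 0], 0.45], [[0, 0, 0], [0, 0, 0], 0.2], [[0, 0, 0], [0, 0, 0], 0.15], [[0, 0, 0], [0, 0, 0], 0.15]], "squeeze": 80}}

```text
t: 13.85
tool_pos: [540.4, -89.6, 101.9]
ee_rot: [0.62, 0.741, -0.199, -0.166]
ft_force: [-1.5, 0.0, 1.8]
opening: 0.267
```

Run:
```python
from h import *
c=manip.camera("wrist");cv2.imwrite("pics/w14.png",c["color"][:,:,::-1])
go([541,-89,101],toolR())
```

```text
t 13.9 at [540.4 -89.5 101.9] shift cm [ 0.06  0.05 -0.09] len 1.2 op 0.267 F [-0.9  0.4  2.7]
rot [0.0011 0.0005 0.0005] deg 0.1
```

View pics/w14.png

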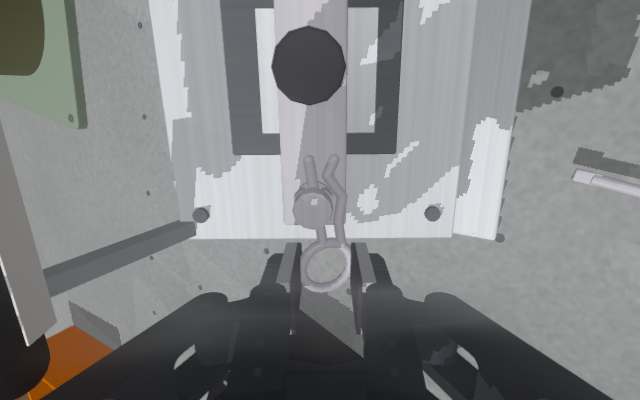

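Request:
{"fn": "carry_out", "kwargs": {"steps": [[[0.1, -0.5, 0], [0, 0, 0], 0.15], [[0.12, -0.7, 0], [0, 0, 0], 0.15], [[0.18, -1.0, 0], [0, 0, 0], 0.15], [[0.18, -1.0, 0.1], [0, 0, 0], 0.15], [[0.18, -1.0, 0.1], [0, 0, 0], 0.15]]}}

```text
t: 14.52
tool_pos: [549.0, -129.4, 103.0]
ee_rot: [0.619, 0.742, -0.196, -0.167]
ft_force: [0.5, 0.7, -0.8]
opening: 0.261
```

Run:
```python
from h import *
c=manip.camera("wrist");cv2.imwrite("pics/w15.png",c["color"][:,:,::-1])
go([541,-89,101],toolR())
```

```text
t 14.57 at [ 548.9 -131.   103.1] shift cm [-0.79  4.2  -0.21] len 42.8 op 0.263 F [-0.1 -2.3 -0.5]
rot [-0.0046  0.0012  0.    ] deg 0.3
```

View pics/w15.png

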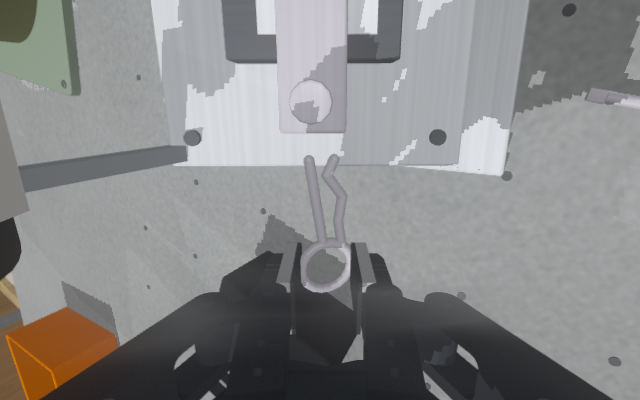

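Request:
{"fn": "carry_out", "kwargs": {"steps": [[[1.0, 0, 2.5], [0, 0, 0], 0.15], [[1.5, 0, 4], [0, 0, 0], 0.15], [[1.5, 0, 4], [0, 0, 0], 0.15], [[0, 2, 4], [0, 0, 0], 0.15]]}}

```text
t: 15.08
tool_pos: [588.2, -113.3, 250.5]
ee_rot: [0.62, 0.74, -0.198, -0.169]
ft_force: [0.1, 0.1, -0.8]
opening: 0.267
```

Run:
```python
from h import *
go([452,240,200],downR())
```

```text
t 15.07 at [ 588.2 -113.3  250.5] shift cm [-13.62  35.33  -5.05] len 382.0 op 0.267 F [ 0.1  0.1 -0.8]
rot [ 0.056  -0.524  -0.1191] deg 31.0
```

Request:
{"fn": "carry_out", "kwargs": {"steps": [[[-0.9, 3.6, 0], [0.0056, -0.0524, -0.012], 0.15], [[-1.2, 3.6, 0], [0.0056, -0.0524, -0.012], 0.15], [[-1.3, 3.6, 0], [0.0056, -0.0524, -0.012], 0.15], [[-1.4, 3.6, 0], [0.0056, -0.0524, -0.012], 0.15], [[-1.4, 3.6, 0], [0.0056, -0.0524, -0.012], 0.15]]}}

```text
t: 15.7
tool_pos: [525.6, 69.3, 252.7]
ee_rot: [0.663, 0.738, -0.095, -0.08]
ft_force: [0.3, 0.8, -0.6]
opening: 0.266
```

Request:
{"fn": "carry_out", "kwargs": {"steps": [[[-1.4, 3.6, 0], [0.0056, -0.0524, -0.012], 0.15], [[-1.5, 3.6, -1], [0.0056, -0.0524, -0.012], 0.15], [[-1.5, 3.6, -2], [0.0056, -0.0524, -0.012], 0.15], [[-1.5, 3.3, -2.5], [0.0056, -0.0524, -0.012], 0.15], [[-1.4, 3, -3], [0.0056, -0.0524, -0.012], 0.15]]}}

```text
t: 16.32
tool_pos: [451.4, 245.2, 168.7]
ee_rot: [0.692, 0.722, 0.012, 0.009]
ft_force: [1.6, 0.9, -1.3]
opening: 0.26
```

Request:
{"fn": "carry_out", "kwargs": {"steps": [[[0, 0, -2], [0, 0, 0], 0.15], [[0, 0, 0], [0, 0, 0], 0.15]]}}

```text
t: 16.58
tool_pos: [449.5, 247.1, 147.3]
ee_rot: [0.69, 0.724, 0.011, 0.008]
ft_force: [0.4, 0.6, 0.4]
opening: 0.266
```

Run:
```python
from h import *
c=manip.camera("wrist");cv2.imwrite("pics/w16.png",c["color"][:,:,::-1])
go([452,240,60],downR())
t=manip.camera("top");cv2.imwrite("pics/t16.png",cv2.resize(t["color"][180:300,120:280,::-1],None,fx=5,fy=5,interpolation=2))
```

```text
t 16.62 at [449.8 247.3 148. ] shift cm [ 0.22 -0.73 -8.8 ] len 88.4 op 0.265 F [-0.   1.6  0.4]
rot [-0.005   0.0281  0.0057] deg 1.7
```

View pics/w16.png

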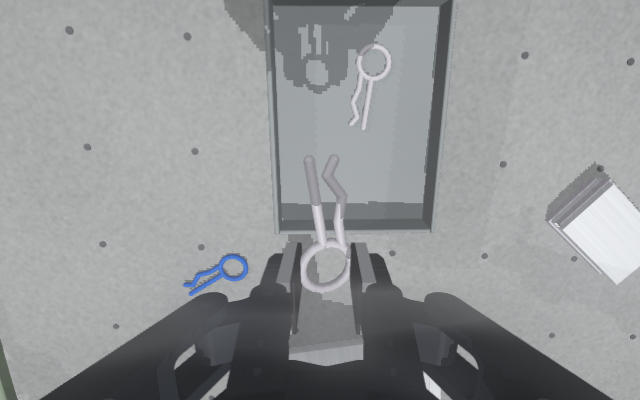

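View pics/t16.png

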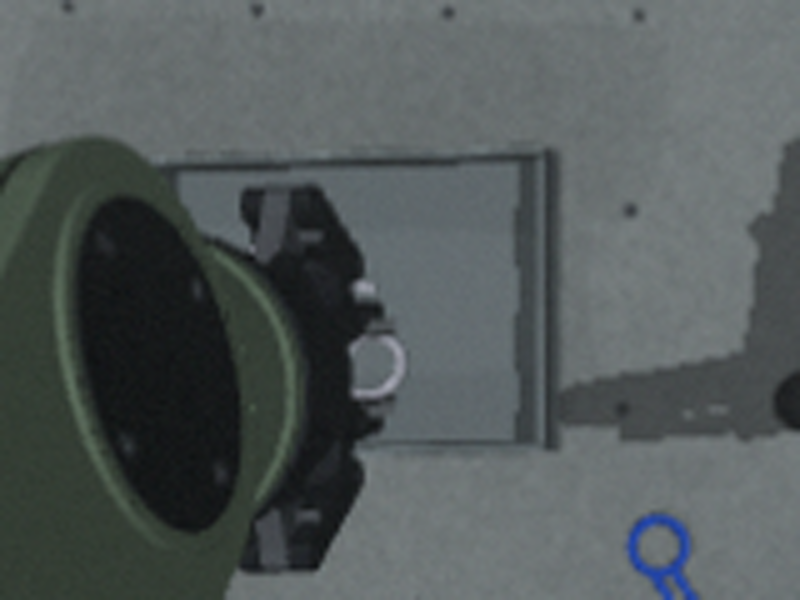

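Run:
```python
from h import *
c=manip.camera("wrist")
for p in [(363,127),(351,122),(374,63)]: print(onz(c,p,6.7))
for p in [(272,230),(434,231),(270,10),(452,10)]: print(onz(c,p,30))
s=manip.get_state();print(s["tool_pos"])
```

```text
[482.07903578 297.69474982   6.7       ]
[471.7748693  301.30918495   6.7       ]
[486.83717695 347.85524361   6.7       ]
[409.62497083 212.17532819  30.        ]
[545.91164833 216.16794905  30.        ]
[407.86276829 376.31297796  30.        ]
[535.03885208 383.29674837  30.        ]
[450.37378627 247.1157781  148.71529911]
```

Request:
{"fn": "carry_out", "kwargs": {"steps": [[[0.3, -0.3, -3], [-0.005, 0.028, 0.006], 0.15], [[0.1, 0, -3], [0, 0, 0], 0.15], [[0, 0, -3], [0, 0, 0], 0.15], [[0, 0, -2.5], [0, 0, 0], 0.15], [[0, 0, 0], [0, 0, 0], 0.15]]}}

```text
t: 17.35
tool_pos: [458.6, 243.2, 35.2]
ee_rot: [0.69, 0.724, 0.004, 0.001]
ft_force: [0.6, 0.1, -0.6]
opening: 0.262
```

Request:
{"fn": "carry_out", "kwargs": {"steps": [[[-0.4, 0, -1.5], [0, 0, 0], 0.15], [[0, 0, -0.8], [0, 0, 0], 0.15], [[0, 0, 0], [0, 0, 0], 0.15]]}}

```text
t: 17.73
tool_pos: [456.9, 243.5, 15.4]
ee_rot: [0.69, 0.724, 0.006, 0.002]
ft_force: [-0.1, 0.0, -0.3]
opening: 0.262
```

Request:
{"fn": "carry_out", "kwargs": {"steps": [[[-0.1, 0, -0.5], [0, 0, 0], 0.15], [[0, 0, -0.2], [0, 0, 0], 0.15], [[0, 0, 0], [0, 0, 0], 0.15]]}}

```text
t: 18.1
tool_pos: [456.6, 243.8, 9.3]
ee_rot: [0.69, 0.724, 0.007, 0.002]
ft_force: [0.6, -0.2, -0.1]
opening: 0.263
```

Request:
{"fn": "carry_out", "kwargs": {"steps": [[[0, 0, -0.2], [0, 0, 0], 0.15], [[0, 0, 0], [0, 0, 0], 0.15]]}}

```text
t: 18.35
tool_pos: [456.7, 243.8, 7.3]
ee_rot: [0.69, 0.724, 0.007, 0.002]
ft_force: [1.2, -0.8, 0.3]
opening: 0.26
```

Run:
```python
from h import *
c=manip.camera("wrist");cv2.imwrite("pics/w17.png",c["color"][:,:,::-1])
go([455,244,6.5],downR())
```

```text
t 18.4 at [456.7 243.9   7.4] shift cm [-0.17  0.01 -0.09] len 1.9 op 0.266 F [ 0.8  0.2 -0.2]
rot [-0.0075  0.0137  0.005 ] deg 0.9
```

View pics/w17.png

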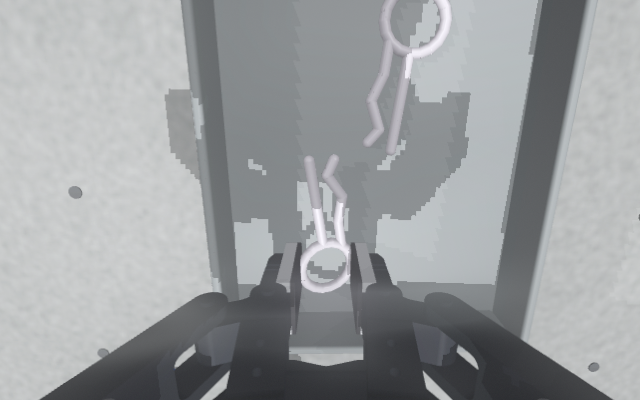

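Request:
{"fn": "carry_out", "kwargs": {"steps": [[[0, 0, -0.05], [0, 0, 0], 0.32], [[0, 0, 0], [0, 0, 0], 0.38], [[0, 0, 0], [0, 0, 0], 0.42], [[0, 0, 0], [0, 0, 0], 0.42]], "squeeze": 40}}

```text
t: 18.9
tool_pos: [456.8, 243.9, 7.0]
ee_rot: [0.69, 0.724, 0.007, 0.002]
ft_force: [0.8, 1.2, -0.4]
opening: 0.423
```

Run:
```python
from h import *
c=manip.camera("wrist");cv2.imwrite("pics/w18.png",c["color"][:,:,::-1])
go([455,244,6.5],downR())
```

```text
t 18.95 at [456.8 243.9   7. ] shift cm [-0.18  0.01 -0.05] len 1.8 op 0.417 F [ 0.5 -0.  -0.2]
rot [-0.0075  0.0138  0.0049] deg 0.9
```

View pics/w18.png

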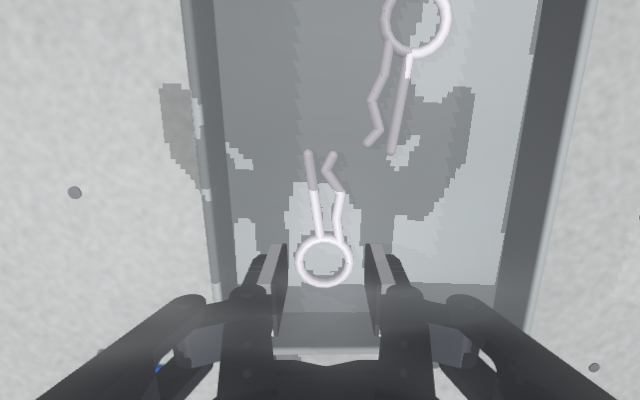

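Request:
{"fn": "carry_out", "kwargs": {"steps": [[[0, 0, 2.5], [0, 0, 0], 0.42], [[0, 0, 5], [0, 0, 0], 0.5], [[0, 0, 5], [0, 0, 0], 0.6], [[0, 0, 5], [0, 0, 0], 0.6], [[1, 0, 5], [0, 0, 0], 0.6]]}}

```text
t: 19.58
tool_pos: [464.5, 242.8, 236.1]
ee_rot: [0.69, 0.724, 0.005, 0.001]
ft_force: [0.7, -0.4, 0.5]
opening: 0.599
```

Run:
```python
from h import *
go([578,0,215],toolR(-2.96))
```

```text
t 19.57 at [464.5 242.8 236.1] shift cm [ 11.35 -24.28  -2.11] len 268.8 op 0.599 F [ 0.7 -0.4  0.5]
rot [-0.0653  0.5287  0.1317] deg 31.4
```

Request:
{"fn": "carry_out", "kwargs": {"steps": [[[2.2, -2.6, 0.5], [-0.0082, 0.066, 0.0165], 0.6], [[2.2, -2.6, 0.5], [-0.0082, 0.066, 0.0165], 0.6], [[2.0, -3.0, 0], [-0.0082, 0.066, 0.0165], 0.6], [[1.5, -3.2, 0], [-0.0082, 0.066, 0.0165], 0.6], [[1.0, -3.2, 0], [-0.0082, 0.066, 0.0165], 0.6]]}}

```text
t: 20.2
tool_pos: [555.4, 95.5, 251.2]
ee_rot: [0.648, 0.744, -0.123, -0.107]
ft_force: [-0.2, 0.7, 0.4]
opening: 0.598
```

Request:
{"fn": "carry_out", "kwargs": {"steps": [[[1.0, -3.2, 0], [-0.0082, 0.066, 0.0165], 0.6], [[0.8, -3.2, -0.5], [-0.0082, 0.066, 0.0165], 0.6], [[0.5, -3.0, -1], [-0.0082, 0.066, 0.0165], 0.6], [[0, 0, 0], [0, 0, 0], 0.6]]}}

```text
t: 20.7
tool_pos: [578.8, -4.2, 234.4]
ee_rot: [0.615, 0.743, -0.201, -0.172]
ft_force: [0.6, 0.5, -0.0]
opening: 0.601
```

Run:
```python
from h import *
s_,yf,n=frame(-2.96);K=np.array([535,-5.7,130])
go(K+40*n,toolR(-2.96))
c=manip.camera("wrist");cv2.imwrite("pics/w19.png",c["color"][:,:,::-1])
import pickle;pickle.dump(c,open("w19.pkl","wb"))
t=manip.camera("top");cv2.imwrite("pics/t19.png",cv2.resize(t["color"][170:290,130:290,::-1],None,fx=5,fy=5,interpolation=2))
```

```text
t 20.7 at [578.8  -4.2 234.4] shift cm [-2.41  0.22 -6.98] len 73.9 op 0.601 F [ 0.6  0.5 -0. ]
rot [-0.0057 -0.0142 -0.0042] deg 0.9
```

View pics/w19.png

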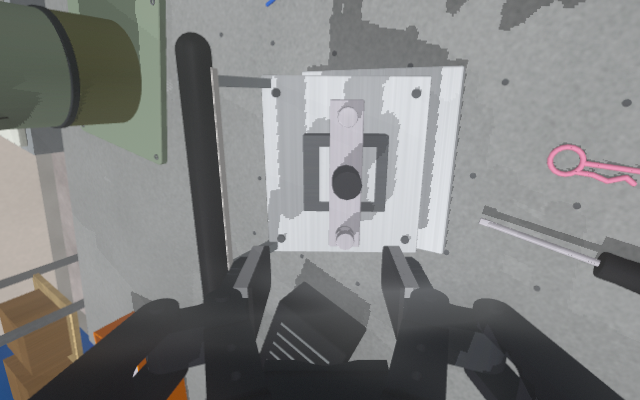

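View pics/t19.png

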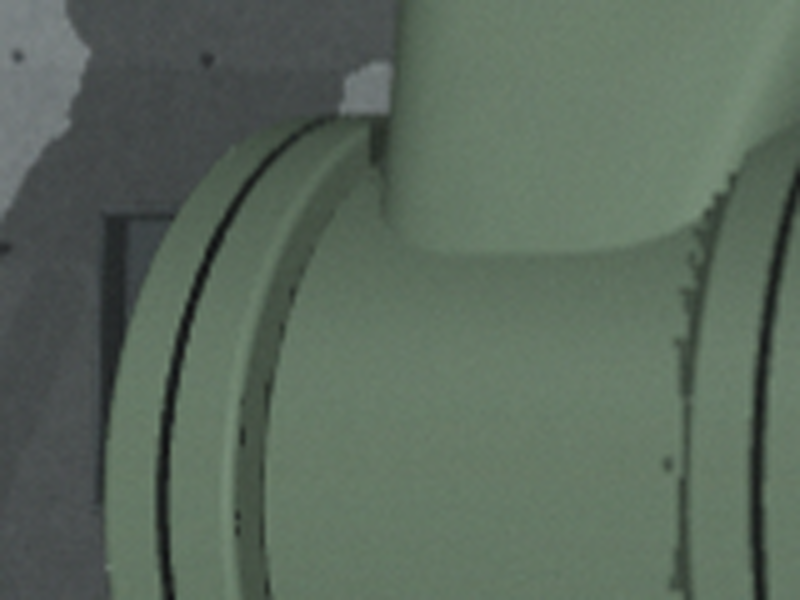

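Run:
```python
from h import *
import pickle
c=pickle.load(open("w19.pkl","rb"))
cv2.imwrite("pics/w19c.png",cv2.resize(cv2.imread("pics/w19.png")[150:220,310:390],None,fx=8,fy=8,interpolation=2))
s_,yf,n=frame(-2.96);K=np.array([535,-5.7,130])
print(proj(c,[K,K-28*n]))
g=cv2.cvtColor(c["color"],cv2.COLOR_RGB2GRAY)[155:215,325:372]
m=(g<85).astype(np.uint8);k,l,st,ce=cv2.connectedComponentsWithStats(m);print(st,ce)
```

```text
[[347.37418805 186.22898003]
 [345.81103098 177.75532127]]
[[   0    0   47   60 2054]
 [   8   11   29   34  766]] [[23.60126582 30.36514119]
 [21.38772846 27.18015666]]
```

View pics/w19c.png

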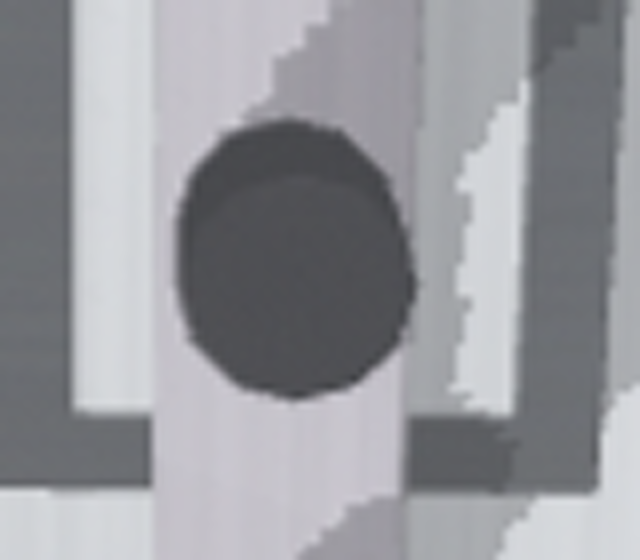

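Request:
{"fn": "carry_out", "kwargs": {"steps": [[[-0.8, 0.1, -2.3], [-0.006, -0.014, -0.004], 0.6], [[-0.8, 0.1, -2.3], [0, 0, 0], 0.6], [[-0.8, 0.0, -2.2], [0, 0, 0], 0.6], [[0, 0, 0], [0, 0, 0], 0.6]]}}

```text
t: 21.3
tool_pos: [554.5, 4.7, 169.7]
ee_rot: [0.617, 0.746, -0.194, -0.162]
ft_force: [-0.0, 0.3, -0.3]
opening: 0.603
```

Run:
```python
from h import *
s_,yf,n=frame(-2.96);K=np.array([535,-5.7,130])
go(K-19*n,toolR(-2.96))
c=manip.camera("wrist");cv2.imwrite("pics/w20.png",c["color"][:,:,::-1]);print(proj(c,[K]))
```

```text
t 21.3 at [554.5   4.7 169.7] shift cm [-2.89 -1.21 -5.61] len 64.3 op 0.603 F [-0.   0.3 -0.3]
rot [-0.0035  0.012  -0.0066] deg 0.8
[[328.48918366 235.51742746]]
```

View pics/w20.png

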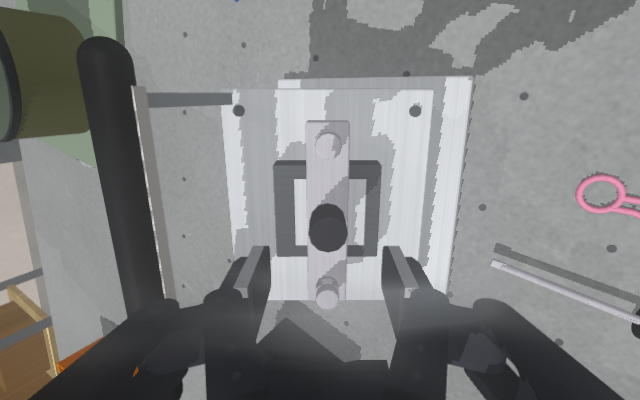

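Request:
{"fn": "carry_out", "kwargs": {"steps": [[[-0.6, -1.0, -1.1], [-0.003, 0.012, -0.006], 0.6], [[-0.8, -0.2, -1.6], [0, 0, 0], 0.6], [[-0.8, 0, -1.5], [0, 0, 0], 0.6], [[0, 0, 0], [0, 0, 0], 0.6]]}}

```text
t: 21.85
tool_pos: [533.3, -9.4, 128.8]
ee_rot: [0.619, 0.742, -0.198, -0.164]
ft_force: [0.4, -0.5, 0.2]
opening: 0.596
```

Run:
```python
from h import *
s_,yf,n=frame(-2.96);K=np.array([535,-5.7,130])
go(K-19*n,toolR(-2.96))
c=manip.camera("wrist");cv2.imwrite("pics/w21.png",c["color"][:,:,::-1]);print(proj(c,[K]))
```

```text
t 21.85 at [533.3  -9.4 128.8] shift cm [-0.77  0.2  -1.53] len 17.2 op 0.596 F [ 0.4 -0.5  0.2]
rot [0.0005 0.0041 0.0006] deg 0.2
[[330.3548433  257.05696174]]
```

View pics/w21.png

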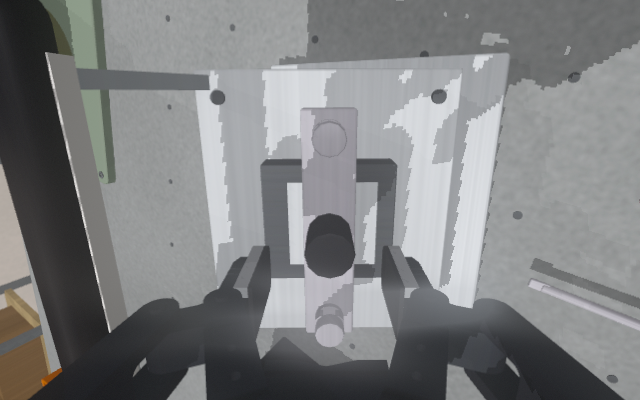

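Request:
{"fn": "carry_out", "kwargs": {"steps": [[[-0.4, 0.1, -0.8], [0, 0.004, 0], 0.6], [[-0.4, 0.1, -0.7], [0, 0, 0], 0.6], [[0, 0, 0], [0, 0, 0], 0.6]]}}

```text
t: 22.28
tool_pos: [526.0, -7.6, 114.1]
ee_rot: [0.619, 0.742, -0.198, -0.165]
ft_force: [-0.2, 0.1, -0.7]
opening: 0.601
```

Run:
```python
from h import *
s_,yf,n=frame(-2.96);K=np.array([535,-5.7,130])
go(K-19*n,toolR(-2.96))
```

```text
t 22.27 at [526.   -7.6 114.1] shift cm [-0.04  0.02 -0.06] len 0.7 op 0.601 F [-0.2  0.1 -0.7]
rot [0.0006 0.0024 0.0008] deg 0.2
```

Request:
{"fn": "carry_out", "kwargs": {"steps": [[[0, 0, 0], [0, 0, 0], 0.4], [[0, 0, 0], [0, 0, 0], 0.2], [[0, 0, 0], [0, 0, 0], 0.15], [[0, 0, 0], [0, 0, 0], 0.15]], "squeeze": 80}}

```text
t: 22.78
tool_pos: [526.6, -7.5, 114.5]
ee_rot: [0.619, 0.742, -0.198, -0.164]
ft_force: [0.2, -0.2, -2.1]
opening: 0.251
```

Run:
```python
from h import *
s_,yf,n=frame(-2.96);K=np.array([535,-5.7,130])
go(K-19*n,toolR(-2.96))
c=manip.camera("wrist");cv2.imwrite("pics/w22.png",c["color"][:,:,::-1]);print(n)
```

```text
t 22.77 at [526.6  -7.5 114.5] shift cm [-0.1   0.01 -0.1 ] len 1.4 op 0.251 F [ 0.2 -0.2 -2.1]
rot [0.0004 0.0038 0.0005] deg 0.2
[0.49177866 0.09029813 0.8660254 ]
```

View pics/w22.png

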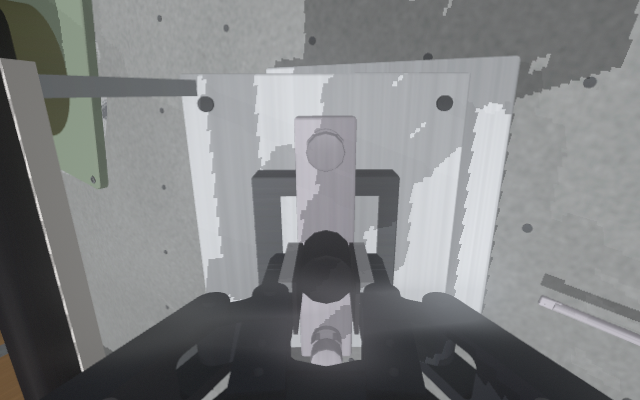

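Knob gripped (24 mm would read about 0.26). Pull along n in ~5 mm rows.

Request:
{"fn": "carry_out", "kwargs": {"steps": [[[0.2, 0.04, 0.35], [0, 0, 0], 0.15], [[0.2, 0.04, 0.35], [0, 0, 0], 0.15]]}}

```text
t: 23.08
tool_pos: [530.5, -6.8, 121.3]
ee_rot: [0.619, 0.742, -0.198, -0.165]
ft_force: [-1.9, -1.6, -7.3]
opening: 0.244
```

Request:
{"fn": "carry_out", "kwargs": {"steps": [[[0.2, 0.04, 0.35], [0, 0, 0], 0.15], [[0.2, 0.04, 0.35], [0, 0, 0], 0.15], [[0.1, 0.02, 0.22], [0, 0, 0], 0.15]]}}

```text
t: 23.45
tool_pos: [536.0, -5.8, 131.1]
ee_rot: [0.619, 0.742, -0.198, -0.164]
ft_force: [1.0, 0.4, -9.2]
opening: 0.246
```

Run:
```python
from h import *
s_,yf,n=frame(-2.96)
s=manip.get_state();print((s["tool_pos"]-np.array([526.6,-7.5,114.5]))@n)
go(np.array([526.6,-7.5,114.5])+25*n,toolR(-2.96))
```

```text
19.102167395333037
t 23.45 at [536.   -5.8 131.1] shift cm [0.29 0.05 0.51] len 5.9 op 0.246 F [ 1.   0.4 -9.2]
rot [0.0007 0.0028 0.0007] deg 0.2
```

Request:
{"fn": "carry_out", "kwargs": {"steps": [[[0.1, 0.02, 0.18], [0, 0, 0], 0.15], [[0.1, 0.02, 0.18], [0, 0, 0], 0.15]], "squeeze": 40}}

```text
t: 23.7
tool_pos: [538.1, -5.3, 134.8]
ee_rot: [0.619, 0.742, -0.198, -0.164]
ft_force: [-0.7, -1.0, -7.9]
opening: 0.245
```

Run:
```python
from h import *
s_,yf,n=frame(-2.96)
s=manip.get_state();print((s["tool_pos"]-np.array([526.6,-7.5,114.5]))@n,s["ft_force"],s["ft_force"]@n)
```

```text
23.480048438392114 [-0.67818422 -1.02340649 -7.91959951] -7.284502586765947
```

Request:
{"fn": "carry_out", "kwargs": {"steps": [[[0.08, 0.01, 0.14], [0, 0, 0], 0.15]]}}

```text
t: 23.82
tool_pos: [538.9, -5.2, 136.3]
ee_rot: [0.619, 0.742, -0.198, -0.165]
ft_force: [-8.1, -1.2, -23.1]
opening: 0.247
```

Request:
{"fn": "carry_out", "kwargs": {"steps": [[[0.08, 0.01, 0.14], [0, 0, 0], 0.15]]}}

```text
t: 23.95
tool_pos: [538.9, -5.2, 136.5]
ee_rot: [0.619, 0.742, -0.199, -0.165]
ft_force: [-10.8, -4.5, -41.0]
opening: 0.247
```

Run:
```python
from h import *
s_,yf,n=frame(-2.96)
s=manip.get_state();print((s["tool_pos"]-np.array([526.6,-7.5,114.5]))@n,s["ft_force"],s["ft_force"]@n)
```

```text
25.363898836759336 [-10.81967277  -4.45374963 -40.96433817] -41.19920692515274
```

Request:
{"fn": "carry_out", "kwargs": {"steps": [[[0, 0, 0], [0, 0, 0], 0.15], [[0, 0, 0], [0, 0, 0], 0.3], [[0, 0, 0], [0, 0, 0], 0.5], [[0, 0, 0], [0, 0, 0], 0.6]]}}

```text
t: 24.45
tool_pos: [539.4, -5.1, 137.6]
ee_rot: [0.619, 0.742, -0.199, -0.165]
ft_force: [0.4, 0.1, -0.7]
opening: 0.599
```

Request:
{"fn": "carry_out", "kwargs": {"steps": [[[1.0, 0.2, 1.8], [0, 0, 0], 0.6], [[1.5, 0.3, 2.6], [0, 0, 0], 0.6], [[2.0, 0.4, 3.5], [0, 0, 0], 0.6], [[2.0, 0.4, 3.5], [0, 0, 0], 0.6], [[0, 0, 0], [0, 0, 0], 0.6]]}}

```text
t: 25.08
tool_pos: [604.8, 8.2, 254.4]
ee_rot: [0.619, 0.742, -0.198, -0.164]
ft_force: [-0.2, -0.4, -1.8]
opening: 0.6
```

Run:
```python
from h import *
c=manip.camera("wrist");cv2.imwrite("pics/w23.png",c["color"][:,:,::-1])
s_,yf,n=frame(-2.96);K=np.array([535,-5.7,130])
print(proj(c,[K,K+25*n]))
c=manip.camera("side");cv2.imwrite("pics/s23.png",c["color"][:,:,::-1])
go([600,0,250])
```

```text
[[326.61330164 184.04271744]
 [326.79663594 192.12525688]]
t 25.18 at [603.4   8.  252.6] shift cm [-0.34 -0.8  -0.26] len 9.1 op 0.602 F [-0.9 -0.2 -1. ]
```

View pics/w23.png

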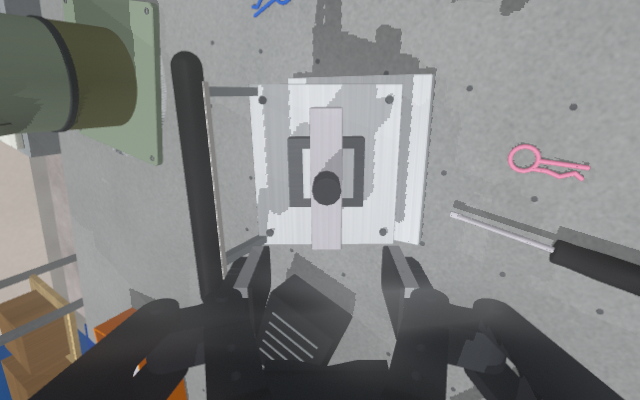

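View pics/s23.png

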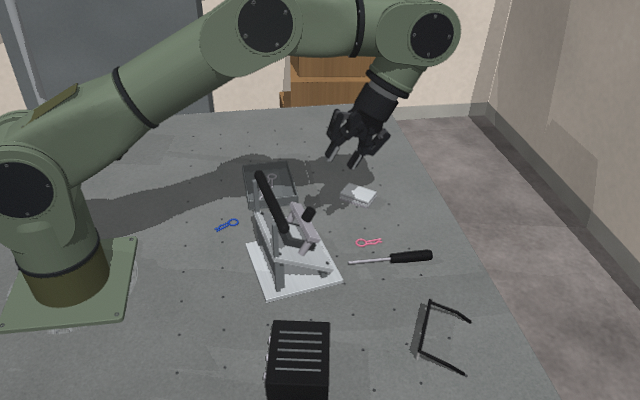

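Run:
```python
import cv2
cv2.imwrite("pics/s23c.png",cv2.resize(cv2.imread("pics/s23.png")[150:260,230:340],None,fx=5,fy=5,interpolation=2))
```

```text
(no output)
```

View pics/s23c.png

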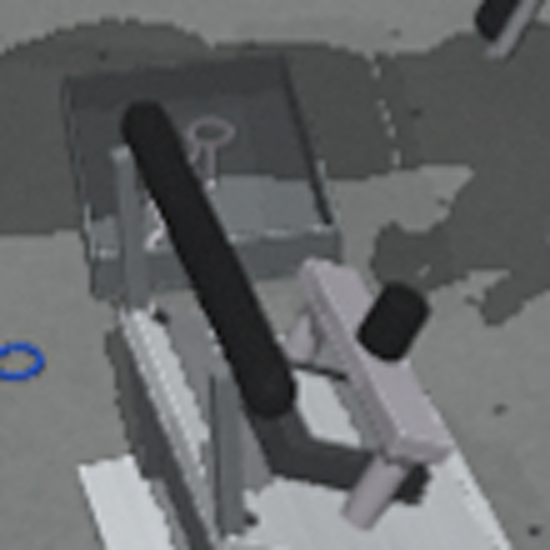

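The side view shows both clips lying in the tray and the bar raised to the top of its posts.

```bash
python3 -c "
from cell import manip
print(manip.close_job())"
```

```text
the job is handed in; nothing more can be done
None
```

The job is finished and handed in at about 25 s, but one force reading went over the 120 N wrist limit, so it may be judged a failure.

**Force limit:** while lowering clip_b into the tray, I commanded the tool 4 mm further down when the fingertips were already on the tray floor. One reading showed about 128 N vertically, and I backed off in the next row. Nothing visibly moved.

**What I did:**
- I pulled clip_b and then clip_a sideways out of their posts and put both in the grey tray. They were let go with the fingers just above the floor. Clip_b settled an estimated 7–9 mm and clip_a a few millimetres less.
- I then pulled the bar up by its knob until it met the stop. The tool had travelled 25.4 mm, and the force rose from about 8 N to about 41 N, mostly over the last 2 mm. I opened the gripper and backed away along the post direction.

**Last checks:**
- The last side-camera picture shows both clips in the tray, though the line light hides part of clip_a. The wrist camera saw clip_a whole just after its release.
- The bar stands above its posts with the knob within a few pixels of where it should be.
- The gripper is clear of everything.
- By eye, the screwdriver, glasses, power supply, stack of plates and the coloured look-alike clips had not moved. I did not measure their positions.

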